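# Snap the cover on the controller housing

## Task

Close up the controller housing on the plywood board: pick up its loose cover, hook the lip at the cover's front edge into the slot of the housing's front panel with the rear end held up, then swing the cover down until it lies flat and the spring clip at the back snaps over its rear edge. Go by feel and never force it, the plastic lip and clip crack; leave the other things on the bench where they are, and let go when done.

Things in the scene. Friction and masses are not known exactly. Their poses are not given: they have to be found in the camera images.
- controller: The controller: a plywood board 230 x 140 x 12 mm fixed to the bench; on it an open blue-grey plastic housing 150 (x) x 96 (y) x 45 mm, circuit board inside. Origin: under the board's middle; x from the housing's front panel (near the robot) to its rear, z up. The pose is the board's: with its slotted feet and rubber spacers the housing sits up to 3.5 mm fore or aft and up to 6 mm high or low.
- slot (a point): NOMINAL slot point, fixed to the board: on the front panel's inner face, mid slot, level with the side walls' flat tops, 65 mm above the bench. The real one is up to 3.5 mm off in x, 6 mm in z. Axes as the board's. The slot in the 4 mm panel is 56 mm wide, from 3 mm below to 4 mm above the walls' tops (panel top 10 mm above). The lip goes in to -x until the cover's front edge butts on it.
- rear_seat (a point): NOMINAL place of the middle of the cover's lower rear edge when home: 140 mm (+x) from the nominal slot point, same height, same unknown offset. The cover rests on the side walls (4 mm thick, outer faces at y +-48). A sprung metal strip across the rear stands 2 mm proud of them and pushes up with 3 to 10 N as it is pressed flush. The rear panel's inner face is 1.5 mm behind this place.
- clip (a joint): Spring clip in the rear panel, 28 mm wide, with a hooked nose to the front. 0 = upright, at rest; positive rad = bent outwards (+x). Its sloping top starts 14 mm above the side walls' tops; pressing the cover's rear edge down on it (3 to 6 N) bends it some 0.07 rad; press on almost down to the side walls (6 to 9 N), where the clip springs back to 0, its nose 2.5 mm over the edge.
- cover_grip (a point): Loose blue-grey cover, at the centre of its raised louvred hump. A plate 140 (x) x 96 (y) x 3 mm, about 90 g, lying right way up; the hump on it is 70 (x) x 44 (y) x 28 mm high and can be gripped across y. The point is 17 mm above the underside, 3 mm in front (-x) of the plate's middle. z is up from the plate, x runs from the front (lip) to the rear edge.
- lip (a point): Middle of the tip of the cover's front lip, at half thickness; 80 mm in front (-x) of the plate's middle. The lip is 10 mm long, 50 wide, 3 thick, in line with the plate. Axes as the cover's. Rear end up by 8 to 14 degrees, it enters the slot while the plate's front lower edge slides on the side walls' tops. Lip and clip crack if the cover is pressed on the housing with over 20 N.
- cover_rear (a point): Middle of the cover's lower rear edge, 70 mm to the rear (+x) of the plate's middle. Axes as the cover's.
- cover_press (a point): On the flat top of the cover behind the hump, 20 mm before the rear edge: a place to press with shut fingertips (flat from the hump's rear face, 38 mm before the edge, to the edge). 120 mm behind the front edge. Axes as the cover's.
- spare_board: Bystander: a loose green circuit board 150 x 88 mm, 17 mm high. Origin under its centre.
- multimeter: Bystander: a grey handheld multimeter lying on its back, 180 x 86 x 46 mm. Origin under its centre.
- battery: Bystander: a black battery pack 130 x 70 x 50 mm. Origin under its centre.
- screwdriver: Bystander: a small screwdriver lying on the bench. Origin under its middle.
- tape_roll: Bystander: a roll of black tape 64 mm across, 18 mm high. Origin under its centre.
- plug_hood: Bystander: a loose metal connector hood 60 x 42 x 14 mm. Origin under its centre.
- parts_tray: Bystander: a grey parts tray 160 x 110 x 30 mm with six compartments. Origin under its centre.
Things that resemble listed ones, but are neither listed nor needed, are in the scene too. Leave any orange or red look-alike of the part that bears cover_grip alone.

How it is judged:
By the outcome, as a careful person would: the job done as asked, in the order asked, and still so for the second after the job is handed in, with the robot touching nothing.
It also fails if it takes over 54 s, if anything falls off the work surface, if the arm or the gripper's body presses on something with over 40 N, if the wrist force passes 120 N, or if a joint passes its speed limit or range.

## Robot

A 6-joint arm with a two-finger parallel gripper is mounted at the origin on the work surface. World frame = base frame: x ahead of the robot, y to its left, z up, the work surface at z = 0. Lengths are in mm, angles in rad, forces in N, time in s.
With the tool pointing down it reaches from about 275 to 775 mm from the base axis. Payload 14.6 kg.
Tool frame: the origin (TCP) lies midway between the tips of the shut fingers; the grasp point (between the pads) lies 19 mm behind it; z points along the fingers, y is the direction in which the jaws open and shut (so a half turn about z gives the same grasp; the last joint's range is limited). The gripper opens to 85 mm and grips with 20 to 120 N. Pads are 22 mm wide; open, the fingers measure 114 mm over their backs; the gripper's body (76 mm by 85 mm) begins 54 mm behind the grasp point. The pads swing forward as they close: fully open they stand 13 mm farther back than shut.
Start: joints at [-1.469, 0.263, -0.048, 1.259, 0, 1.415], TCP at [133.336, -507.789, 231.278] pointing down, gripper open.
Joint ranges: [-2.65, 2.65], [-0.89, 1.7], [-1.18, 1.37], [-2.13, 2.11], [-1.35, 1.29], [-3.14, 3.14]. Speed limits (rad/s): [1.89, 1.89, 2.57, 2.79, 3.14, 3.14].

## Interface

Orientations are given as [roll, pitch, yaw] about the fixed x, y, z axes, in that order (R = Rz(yaw) Ry(pitch) Rx(roll)).
In Python, from bench import monitor, capture, calibration, arm gives the robot as it stands.
- The arm moves only by the tool play_rows, never from a script. Its argument "series" is a list of rows, each an object of numbers: "x", "y", "z": the shift along the tool's x, y, z in cm; "turn": the turn about the tool's z in degrees; "claw": the finger opening in cm, from 0 to 8.54. In form: [{"x": .., "y": .., "z": .., "turn": .., "claw": ..}, ...]. A call has 1 to 10 rows; each row is the pose to reach, as a shift and turn from the pose commanded when the call began, along the tool's axes at that moment; what a row does not reach only later rows make up. A row lasts 1/12 s, in which the tool goes at most 41.7 mm and 7.16 degrees, less where a joint would pass 70% of its speed; a pose out of reach is approached as far as the arm can. A call with a gripper value outside its range is refused whole. The fingers move at their own pace and stop on an object; the grip force is fixed at half the most. Time passes only in rows, so rows that repeat a pose let the fingers close. It gives the time, the measured TCP pose, the force and the opening at its end, in the units of the state.
- monitor.state(): the state, without advancing time (a new reading comes with each control period).
- capture(name): name is "side" or "top" or "wrist"; returns (picture, depth): 420x560x3 uint8, red, green, blue; 420x560 float32, mm along the optical axis (not along the pixel's ray), 0 where there is no reading.
- calibration(name): a dict with "K" (3x3 intrinsics, pixels), "k1" (the pictures are not rectified: a ray, as slopes to the right and down, at radius r is drawn at 1 + k1 r^2 times it, then the intrinsics apply), "rvec" (rotation vector, rad) and "tvec" (3), from world to camera coordinates, as OpenCV has them. Camera axes: x right, y down, z forward; pixel columns grow to the right and rows downward; lengths in mm; the calibration is good to about 2 mm. A picture is of the moment at which its call begins: read the wrist's pose just before it. calibration takes no time and is no camera call; for the wrist camera it gives the pose at the moment of the call.
- arm.hand_in(): hands the job in, once; it reports no verdict.
The state is a dict: "t": time; "joints": joint angles; "joint_vel": joint speeds; "joint_efforts": joint torques, N m; "tool_pos": TCP position; "tcp_rot": TCP orientation; "wrist_force": force on the tool from outside, world axes, zero at the start; "moment": the same for the moment, N m; "grip_width": finger opening in mm.
Only numpy, scipy, OpenCV 4.12 (cv2) and the standard library are available. Lean on these libraries where they do the work, as an engineer would, in place of code of your own. Each camera call takes 0.05 s, during which the arm holds its last target.

## Working session

There is one attempt and no reset: what is moved stays moved. The work goes in short steps, Python scripts to look and compute and a tool call to move; the robot and the scene stay as the last step left them, time stands still between calls to the robot, and variables do not carry over. Pictures are saved under pics/ and viewed, and the job is handed in when it is done.

Besides the shell and the picture viewer there is one more tool, called after "Call:" as name([rows], argument=value, ...), one row to a line, values as JSON. play_rows: Moves the arm, as the interface text tells. Its arguments: {"type":"object","properties":{"series":{"type":"array","items":{"type":"object","properties":{"x":{"type":"number"},"y":{"type":"number"},"z":{"type":"number"},"turn":{"type":"number"},"claw":{"type":"number"}}}}},"required":["series"]}

```bash
ls; mkdir -p pics; python3 - <<'E'
from bench import monitor, capture, calibration, arm
import cv2,numpy as np
for n in("top","side","wrist"):
    c=calibration(n)
    p,d=capture(n); cv2.imwrite(f"pics/{n}0.png",p[:,:,::-1]); np.savez(f"{n}0.npz",p=p,d=d,**c)
    print(n,c)
print(monitor.state())
E
```

```text
pics
top {'K': array([[473.69296271,   0.        , 281.63788249],
       [  0.        , 473.69296271, 213.06793087],
       [  0.        ,   0.        ,   1.        ]]), 'k1': -0.12593101419567285, 'rvec': array([ 2.18594281, -2.20852588,  0.09419064]), 'tvec': array([ -16.22713269,  532.1398921 , 1372.97876589])}
side {'K': array([[461.98219593,   0.        , 288.39781178],
       [  0.        , 461.98219593, 205.59903287],
       [  0.        ,   0.        ,   1.        ]]), 'k1': 0.05219710696150233, 'rvec': array([ 0.12988847, -2.74676345,  1.37153334]), 'tvec': array([ 519.90179391,   82.94206804, 1421.38094646])}
wrist {'K': array([[294.56799513,   0.        , 281.40321599],
       [  0.        , 294.56799513, 209.01223939],
       [  0.        ,   0.        ,   1.        ]]), 'k1': -0.03659481681217508, 'rvec': array([-2.29092994,  1.76617841,  0.26935398]), 'tvec': array([-523.84637263,  -37.87255363,  379.90467966])}
{'t': 0.15, 'joints': array([-1.46929400e+00,  2.63435941e-01, -4.87207619e-02,  1.25942016e+00,
       -5.01752578e-05,  1.41548597e+00]), 'joint_vel': array([ 0.0013832 , -0.00056313,  0.00208987, -0.00172837,  0.00227113,
       -0.00019686]), 'joint_efforts': array([-2.57343265e-03, -6.37828803e+01,  3.84649980e+01,  1.05358742e-02,
       -2.89352192e-04, -5.04263681e-06]), 'tool_pos': array([ 133.30596499, -507.60014617,  230.94953994]), 'tcp_rot': array([-3.14081375e+00, -7.11673219e-05,  2.56812680e-01]), 'wrist_force': array([0.72695465, 0.50163975, 1.12121895]), 'moment': array([-0.0015915 ,  0.01399504,  0.02635494]), 'grip_width': 85.46791085534889}
```

View pics/top0.png

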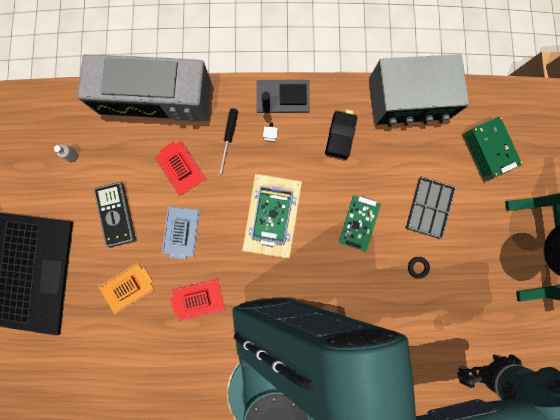

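View pics/side0.png

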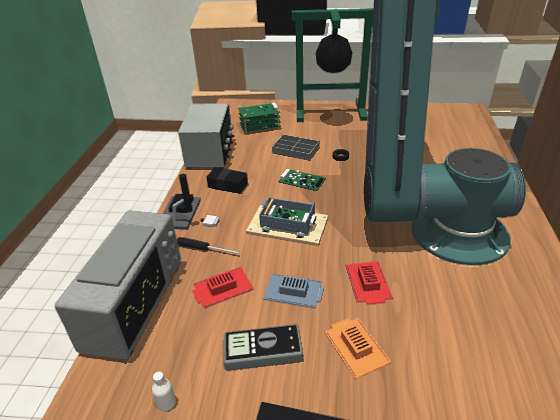

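View pics/wrist0.png

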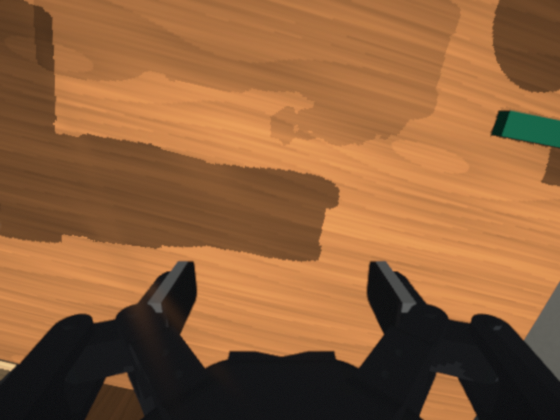

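```bash
cat > h.py <<'E'
import numpy as np,cv2
def load(f):
    return dict(np.load(f))
def ray(c,u,v):
    K=c['K'];D=np.array([c['k1'],0,0,0,0.])
    p=cv2.undistortPoints(np.array([[[u,v]]],float),K,D)[0,0]
    R=cv2.Rodrigues(c['rvec'])[0]
    return -R.T@c['tvec'], R.T@np.array([p[0],p[1],1.])
def onz(c,u,v,z):
    o,d=ray(c,u,v); return o+d*(z-o[2])/d[2]
def cloud(c):
    H,W=c['d'].shape;K=c['K'];D=np.array([c['k1'],0,0,0,0.])
    uu,vv=np.meshgrid(np.arange(W),np.arange(H))
    p=cv2.undistortPoints(np.stack([uu,vv],-1).reshape(-1,1,2).astype(float),K,D).reshape(H,W,2)
    P=np.dstack([p,np.ones((H,W))])*c['d'][...,None]
    R=cv2.Rodrigues(c['rvec'])[0]
    return (P-c['tvec'])@R
E
python3 - <<'E'
from h import *
for n,(x0,y0,x1,y1) in {"top":(140,170,320,270),"side":(180,180,340,310)}.items():
    c=load(n+"0.npz"); im=cv2.resize(c['p'][y0:y1,x0:x1,::-1],None,fx=4.4,fy=4.4,interpolation=cv2.INTER_CUBIC); cv2.imwrite(f"pics/{n}0z.png",im); print(im.shape)
    P=cloud(c)
    for u,v in ([(181,232),(170,250),(272,215),(250,200),(272,185)] if n=="top" else [(293,293),(288,215),(293,283)]): print(n,u,v,P[v,u])
E
```

```text
(440, 792, 3)
top 181 232 [478.85948776 272.28874433  27.56215287]
top 170 250 [426.48227616 310.08813751   2.09012065]
top 272 215 [525.16911087   6.64121807  39.76717977]
top 250 200 [573.77783243  72.10285585  -8.10758402]
top 272 185 [616.10925749   5.81226417  10.01664356]
(572, 704, 3)
side 293 293 [478.20303213 302.04123839  14.86298126]
side 288 215 [523.51546274  -1.17197831  36.52403226]
side 293 283 [479.76565385 283.00188307  32.38401956]
```

View pics/top0z.png

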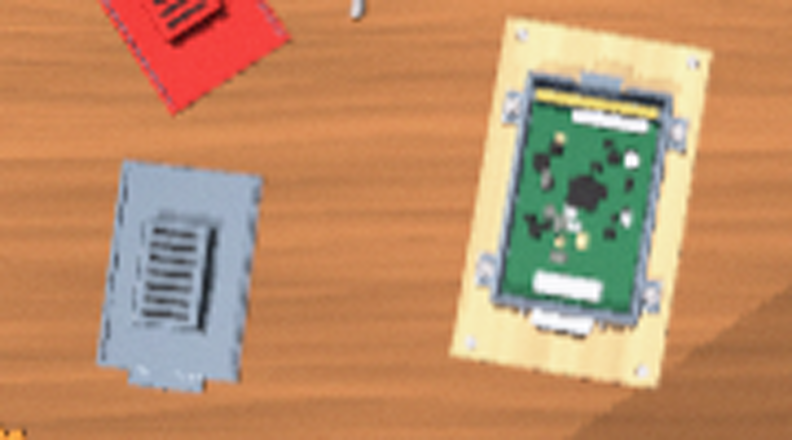

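View pics/side0z.png

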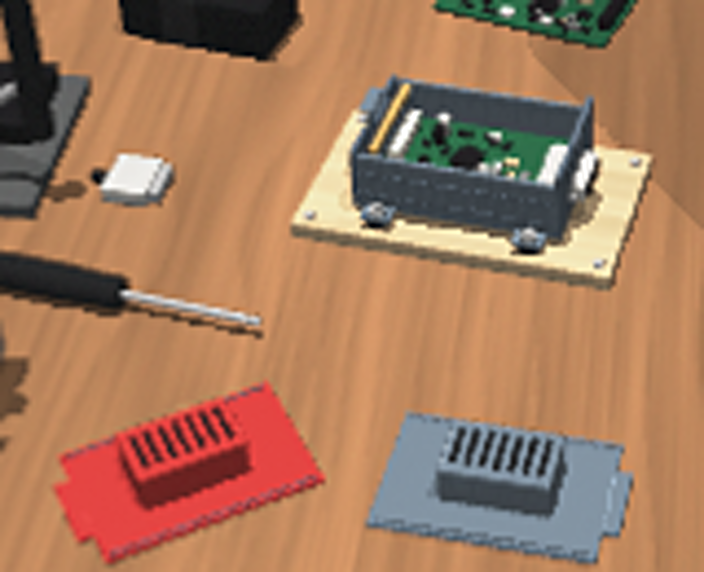

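```bash
python3 - <<'E'
from h import *
c=load("top0.npz")
def f(pts,z):
    return np.array([onz(c,140+u/4.4-.4,170+v/4.4-.4,z) for u,v in pts])
for nm,pts,z in(("cover",[(125,160),(262,177),(238,382),(98,364)],3),("board",[(508,17),(713,52),(658,387),(451,355)],12),("house rear/front wall",[(532,74),(672,96),(634,326),(492,303)],65)):
    q=f(pts,z);m=q.mean(0);a=(q[0]+q[1]-q[2]-q[3])/2;b=(q[0]+q[3]-q[1]-q[2])/2
    print(nm,m.round(1),np.linalg.norm(a).round(1),np.linalg.norm(b).round(1),np.degrees(np.arctan2(a[1],a[0])).round(2),np.degrees(np.arctan2(-b[0],b[1])).round(2))
# mask version for cover and board
p=c['p'];hsv=cv2.cvtColor(p,cv2.COLOR_RGB2HSV)
m=((hsv[...,0]>95)&(hsv[...,0]<125)&(hsv[...,1]>40)&(hsv[...,1]<140)).astype(np.uint8)
m[:, :150]=0;m[:,210:]=0;m[:200]=0;m[265:]=0
m=cv2.morphologyEx(m,cv2.MORPH_CLOSE,np.ones((5,5)))
cs=max(cv2.findContours(m,0,1)[0],key=cv2.contourArea)
print(cv2.contourArea(cs)); 
q=np.array([onz(c,u,v,3)[:2] for u,v in cs[:,0]],np.float32); print(cv2.minAreaRect(q))
E
```

```text
cover [482.3 278.2   3. ] 138.8 95.0 -7.11 -7.61
board [525.5   6.6  12. ] 229.1 139.9 -9.98 -9.82
house rear/front wall [523.9   6.6  65. ] 150.3 92.0 -10.18 -9.64
1378.0
((477.2061767578125, 280.46807861328125), (92.22804260253906, 145.4838409423828), 82.88603973388672)
```

Call:
play_rows([
  {"x": 43.9, "y": -30.6, "z": 0, "turn": 22, "claw": 8.5},
  {"x": 43.9, "y": -30.6, "z": 0, "turn": 22, "claw": 8.5},
  {"x": 43.9, "y": -30.6, "z": 0, "turn": 22, "claw": 8.5},
  {"x": 43.9, "y": -30.6, "z": 0, "turn": 22, "claw": 8.5},
  {"x": 43.9, "y": -30.6, "z": 0, "turn": 22, "claw": 8.5},
  {"x": 43.9, "y": -30.6, "z": 0, "turn": 22, "claw": 8.5},
  {"x": 43.9, "y": -30.6, "z": 0, "turn": 22, "claw": 8.5},
  {"x": 43.9, "y": -30.6, "z": 0, "turn": 22, "claw": 8.5},
  {"x": 43.9, "y": -30.6, "z": 0, "turn": 22, "claw": 8.5},
  {"x": 43.9, "y": -30.6, "z": 0, "turn": 22, "claw": 8.5},
])

```text
t: 0.98
tool_pos: [400.6, -193.0, 231.4]
tcp_rot: [3.141, -0.0, -0.127]
wrist_force: [0.2, -1.5, 0.6]
grip_width: 85.1
```

```bash
cat >> h.py <<'E'
from scipy.spatial.transform import Rotation as Ro
def go(pos,yaw_deg,st=None):
    """shift in tool axes (cm) and turn for target TCP"""
    from bench import monitor
    s=st or monitor.state()
    R=Ro.from_euler('xyz',s['tcp_rot']).as_matrix()
    d=R.T@(np.array(pos)-s['tool_pos'])/10
    cur=np.degrees(np.arctan2(R[1,0],R[0,0]))
    print('t',round(s['t'],2),'pos',s['tool_pos'].round(1),'yaw',cur.round(2),'F',s['wrist_force'].round(2),'grip',round(s['grip_width'],1))
    print('shift',d.round(2),'turn',(-(yaw_deg-cur)).round(2))
E
python3 -c "
from h import *
go([440,278,200],-7.3)"
```

```text
t 0.98 pos [ 400.6 -193.   231.4] yaw -7.3 F [ 0.19 -1.45  0.56] grip 85.1
shift [ -2.08 -47.21   3.13] turn 0.0
```

Call:
play_rows([
  {"x": -2, "y": -47.2, "z": 3, "turn": 0},
  {"x": -2, "y": -47.2, "z": 3, "turn": 0},
  {"x": -2, "y": -47.2, "z": 3, "turn": 0},
  {"x": -2, "y": -47.2, "z": 3, "turn": 0},
  {"x": -2, "y": -47.2, "z": 3, "turn": 0},
  {"x": -2, "y": -47.2, "z": 3, "turn": 0},
  {"x": -2, "y": -47.2, "z": 3, "turn": 0},
  {"x": -2, "y": -47.2, "z": 3, "turn": 0},
  {"x": -2, "y": -47.2, "z": 3, "turn": 0},
  {"x": -2, "y": -47.2, "z": 3, "turn": 0},
])

```text
invalid input
```

```bash
cat >> h.py <<'E'
def snap(n,tag):
    from bench import monitor,capture,calibration
    c=calibration(n);p,d=capture(n);cv2.imwrite(f"pics/{n}{tag}.png",p[:,:,::-1]);np.savez(f"{n}{tag}.npz",p=p,d=d,**c)
    return dict(p=p,d=d,**c)
E
python3 -c "
from h import *
go([440,278,200],-7.3);snap('wrist','1')"
```

```text
t 0.98 pos [ 400.6 -193.   231.4] yaw -7.3 F [ 0.19 -1.45  0.56] grip 85.1
shift [ -2.08 -47.21   3.13] turn 0.0
```

View pics/wrist1.png

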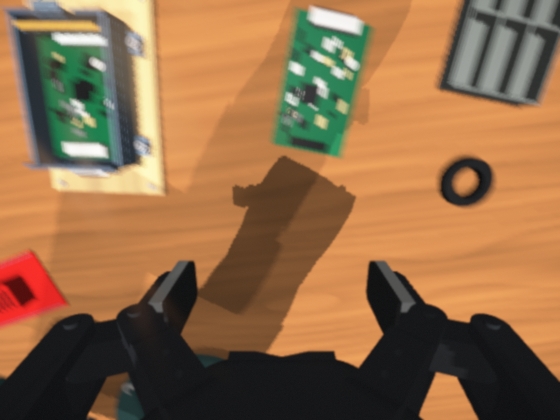

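Call:
play_rows([
  {"x": -4, "y": -47, "z": 2, "turn": 0, "claw": 8.5},
  {"x": -4, "y": -47, "z": 2, "turn": 0, "claw": 8.5},
  {"x": -4, "y": -47, "z": 2, "turn": 0, "claw": 8.5},
  {"x": -4, "y": -47, "z": 2, "turn": 0, "claw": 8.5},
  {"x": -4, "y": -47, "z": 2, "turn": 0, "claw": 8.5},
  {"x": -4, "y": -47, "z": 2, "turn": 0, "claw": 8.5},
  {"x": -4, "y": -47, "z": 2, "turn": 0, "claw": 8.5},
  {"x": -4, "y": -47, "z": 2, "turn": 0, "claw": 8.5},
  {"x": -4, "y": -47, "z": 2, "turn": 0, "claw": 8.5},
  {"x": -4, "y": -47, "z": 2, "turn": 0, "claw": 8.5},
])

```text
t: 1.87
tool_pos: [405.1, 56.3, 215.3]
tcp_rot: [-3.111, 0.001, -0.083]
wrist_force: [-0.4, 0.4, -0.2]
grip_width: 85.1
```

```bash
python3 -c "
from h import *
go([440,278,200],-7.3);snap('wrist','2')"
```

```text
t 1.87 pos [405.1  56.3 215.3] yaw -4.75 F [-0.44  0.42 -0.22] grip 85.1
shift [  1.65 -22.33   2.21] turn 2.55
```

View pics/wrist2.png

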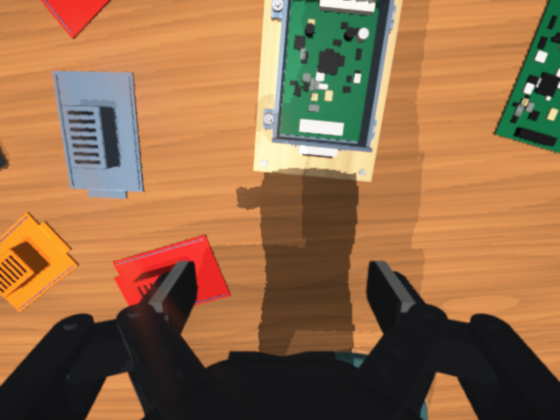

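Call:
play_rows([
  {"x": 1, "y": -22.4, "z": 1.5, "turn": 2.5, "claw": 8.5},
  {"x": 1, "y": -22.4, "z": 1.5, "turn": 2.5, "claw": 8.5},
  {"x": 1, "y": -22.4, "z": 1.5, "turn": 2.5, "claw": 8.5},
  {"x": 1, "y": -22.4, "z": 1.5, "turn": 2.5, "claw": 8.5},
  {"x": 1, "y": -22.4, "z": 1.5, "turn": 2.5, "claw": 8.5},
  {"x": 1, "y": -22.4, "z": 1.5, "turn": 2.5, "claw": 8.5},
  {"x": 1, "y": -22.4, "z": 1.5, "turn": 2.5, "claw": 8.5},
  {"x": 1, "y": -22.4, "z": 1.5, "turn": 2.5, "claw": 8.5},
  {"x": 1, "y": -22.4, "z": 1.5, "turn": 2.5, "claw": 8.5},
])

```text
t: 2.67
tool_pos: [414.8, 66.9, 208.7]
tcp_rot: [-3.08, 0.003, -0.077]
wrist_force: [-0.4, 0.5, 0.5]
grip_width: 85.1
```

```bash
python3 -c "
from h import *
from bench import monitor
go([440,278,200],-7.3);print(monitor.state());snap('wrist','3')"
```

```text
t 2.67 pos [414.8  66.9 208.7] yaw -4.39 F [-0.43  0.46  0.52] grip 85.1
shift [  0.9  -21.14   2.18] turn 2.91
{'t': 2.6667, 'joints': array([-0.07761613,  0.08906006, -0.33492808,  1.14960083,  0.06200898,
        3.14062867]), 'joint_vel': array([ 0.00178459,  0.00811715,  0.00264321, -0.00863553, -0.0020543 ,
       -0.0008415 ]), 'joint_efforts': array([-4.49956488e-02, -4.61241567e+01,  3.74323905e+01,  4.98148380e-02,
        2.16893340e-01,  1.89409211e-04]), 'tool_pos': array([414.79756507,  66.93106007, 208.66243404]), 'tcp_rot': array([-3.07958102e+00,  2.73290477e-03, -7.66539873e-02]), 'wrist_force': array([-0.42581729,  0.46297847,  0.52431722]), 'moment': array([-0.03408392, -0.00746133, -0.03972663]), 'grip_width': 85.11275102392759}
```

View pics/wrist3.png

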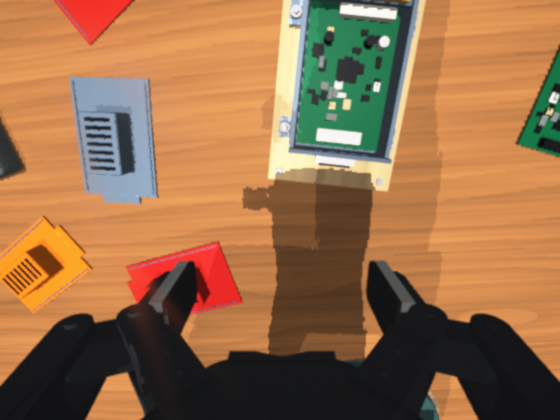

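Call:
play_rows([
  {"x": 0, "y": 0, "z": 0, "turn": -90, "claw": 8.5},
  {"x": 0, "y": 0, "z": 0, "turn": -90, "claw": 8.5},
  {"x": 0, "y": 0, "z": 0, "turn": -90, "claw": 8.5},
  {"x": 0, "y": 0, "z": 0, "turn": -90, "claw": 8.5},
])

```text
t: 3.05
tool_pos: [414.8, 66.9, 208.7]
tcp_rot: [-3.086, -0.028, 0.429]
wrist_force: [0.1, 0.9, 0.5]
grip_width: 84.8
```

```bash
python3 -c "
from h import *
from bench import monitor
go([440,278,200],172.7);s=monitor.state();print(s['joints'],s['tcp_rot']);print(Ro.from_euler('xyz',s['tcp_rot']).as_matrix()[:,2])"
```

```text
t 3.05 pos [414.8  66.9 208.7] yaw 24.56 F [0.15 0.9  0.49] grip 84.8
shift [ 11.04 -18.06   2.19] turn -148.14
[-0.07766509  0.08889962 -0.33494364  1.14967565  0.06203679  2.63443382] [-3.08602724 -0.02773524  0.42863846]
[ 0.00210101  0.06202095 -0.99807264]
```

```bash
python3 -c "
from h import *
go([400,285,200],24.56)"
```

```text
t 3.05 pos [414.8  66.9 208.7] yaw 24.56 F [0.15 0.9  0.49] grip 84.8
shift [  7.69 -20.36   2.22] turn -0.0
```

Call:
play_rows([
  {"x": 7.7, "y": -20.4, "z": 1.5, "turn": -71, "claw": 8.5},
  {"x": 7.7, "y": -20.4, "z": 1.5, "turn": -71, "claw": 8.5},
  {"x": 7.7, "y": -20.4, "z": 1.5, "turn": -71, "claw": 8.5},
  {"x": 7.7, "y": -20.4, "z": 1.5, "turn": -71, "claw": 8.5},
  {"x": 7.7, "y": -20.4, "z": 1.5, "turn": -71, "claw": 8.5},
  {"x": 7.7, "y": -20.4, "z": 1.5, "turn": -71, "claw": 8.5},
  {"x": 7.7, "y": -20.4, "z": 1.5, "turn": -71, "claw": 8.5},
  {"x": 7.7, "y": -20.4, "z": 1.5, "turn": -71, "claw": 8.5},
  {"x": 7.7, "y": -20.4, "z": 1.5, "turn": -71, "claw": 8.5},
  {"x": 7.7, "y": -20.4, "z": 1.5, "turn": -71, "claw": 8.5},
])

```text
t: 3.88
tool_pos: [401.1, 285.3, 207.2]
tcp_rot: [3.134, -0.062, 1.67]
wrist_force: [0.0, -0.7, -0.1]
grip_width: 84.8
```

```bash
python3 -c "
from h import *
from bench import monitor
go([400,285,200],24.56);s=monitor.state();print(s['joints'],s['tcp_rot']);print(Ro.from_euler('xyz',s['tcp_rot']).as_matrix()[:,2])"
```

```text
t 3.88 pos [401.1 285.3 207.2] yaw 95.66 F [ 0.02 -0.74 -0.1 ] grip 84.8
shift [-0.06 -0.12  0.71] turn 71.1
[ 0.41953095  0.19249079 -0.21230853  1.13892731  0.05585001  1.89260276] [ 3.13354903 -0.06153545  1.66952458]
[ 0.00194297  0.06198801 -0.998075  ]
```

Call:
play_rows([
  {"x": 0, "y": 0, "z": 0, "turn": -71, "claw": 8.5},
  {"x": 0, "y": 0, "z": 0, "turn": -71, "claw": 8.5},
  {"x": 0, "y": 0, "z": 0, "turn": -71, "claw": 8.5},
  {"x": 0, "y": 0, "z": 0, "turn": -71, "claw": 8.5},
  {"x": 0, "y": 0, "z": 0, "turn": -71, "claw": 8.5},
  {"x": 0, "y": 0, "z": 0, "turn": -71, "claw": 8.5},
  {"x": 0, "y": 0, "z": 0, "turn": -71, "claw": 8.5},
  {"x": 0, "y": 0, "z": 0, "turn": -71, "claw": 8.5},
  {"x": 0, "y": 0, "z": 0, "turn": -71, "claw": 8.5},
  {"x": 0, "y": 0, "z": 0, "turn": -71, "claw": 8.5},
])

```text
t: 4.72
tool_pos: [401.2, 285.1, 207.2]
tcp_rot: [3.081, -0.012, 2.908]
wrist_force: [0.4, -0.4, 0.5]
grip_width: 85.1
```

Call:
play_rows([
  {"x": 0, "y": 0, "z": 0, "turn": -71, "claw": 8.5},
  {"x": 0, "y": 0, "z": 0, "turn": -71, "claw": 8.5},
  {"x": 0, "y": 0, "z": 0, "turn": -71, "claw": 8.5},
  {"x": 0, "y": 0, "z": 0, "turn": -71, "claw": 8.5},
  {"x": 0, "y": 0, "z": 0, "turn": -71, "claw": 8.5},
  {"x": 0, "y": 0, "z": 0, "turn": -71, "claw": 8.5},
  {"x": 0, "y": 0, "z": 0, "turn": -71, "claw": 8.5},
  {"x": 0, "y": 0, "z": 0, "turn": -71, "claw": 8.5},
  {"x": 0, "y": 0, "z": 0, "turn": -71, "claw": 8.5},
  {"x": 0, "y": 0, "z": 0, "turn": -71, "claw": 8.5},
])

```text
t: 5.55
tool_pos: [401.2, 285.1, 207.2]
tcp_rot: [3.11, 0.053, -2.137]
wrist_force: [0.0, -0.0, 0.4]
grip_width: 84.9
```

Call:
play_rows([
  {"x": 0, "y": 0, "z": 0, "turn": -71, "claw": 8.5},
  {"x": 0, "y": 0, "z": 0, "turn": -71, "claw": 8.5},
  {"x": 0, "y": 0, "z": 0, "turn": -71, "claw": 8.5},
  {"x": 0, "y": 0, "z": 0, "turn": -71, "claw": 8.5},
  {"x": 0, "y": 0, "z": 0, "turn": -71, "claw": 8.5},
  {"x": 0, "y": 0, "z": 0, "turn": -71, "claw": 8.5},
  {"x": 0, "y": 0, "z": 0, "turn": -71, "claw": 8.5},
  {"x": 0, "y": 0, "z": 0, "turn": -71, "claw": 8.5},
  {"x": 0, "y": 0, "z": 0, "turn": -71, "claw": 8.5},
  {"x": 0, "y": 0, "z": 0, "turn": -71, "claw": 8.5},
])

```text
t: 6.38
tool_pos: [401.2, 285.1, 207.2]
tcp_rot: [-3.101, 0.047, -0.896]
wrist_force: [0.6, 0.9, 0.5]
grip_width: 84.8
```

```bash
python3 -c "
from h import *
from bench import monitor
go([400,255,200],24.56);s=monitor.state();print(s['joints'],s['tcp_rot']);print(Ro.from_euler('xyz',s['tcp_rot']).as_matrix()[:,2])"
```

```text
t 6.38 pos [401.2 285.1 207.2] yaw -51.33 F [0.62 0.95 0.53] grip 84.8
shift [2.3  1.99 0.53] turn -75.89
[ 0.41907534  0.19234213 -0.21238377  1.13891234  0.05586268 -1.82493303] [-3.1012222   0.04721093 -0.8958722 ]
[ 0.00204664  0.06203457 -0.9980719 ]
```

Call:
play_rows([
  {"x": 0, "y": 0, "z": 0, "turn": -75, "claw": 8.5},
  {"x": 0, "y": 0, "z": 0, "turn": -75, "claw": 8.5},
  {"x": 0, "y": 0, "z": 0, "turn": -75, "claw": 8.5},
  {"x": 0, "y": 0, "z": 0, "turn": -75, "claw": 8.5},
  {"x": 0, "y": 0, "z": 0, "turn": -75, "claw": 8.5},
  {"x": 0, "y": 0, "z": 0, "turn": -75, "claw": 8.5},
  {"x": 0, "y": 0, "z": 0, "turn": -75, "claw": 8.5},
  {"x": 0, "y": 0, "z": 0, "turn": -75, "claw": 8.5},
  {"x": 0, "y": 0, "z": 0, "turn": -75, "claw": 8.5},
  {"x": 0, "y": 0, "z": 0, "turn": -75, "claw": 8.5},
])

```text
t: 7.22
tool_pos: [401.2, 285.1, 207.2]
tcp_rot: [-3.084, -0.023, 0.352]
wrist_force: [-0.2, 0.1, -0.0]
grip_width: 85.1
```

```bash
python3 -c "
from h import *
from bench import monitor
go([450,150,200],24.56);s=monitor.state();print(s['joints'],s['tcp_rot']);print(Ro.from_euler('xyz',s['tcp_rot']).as_matrix()[:,2])"
```

```text
t 7.22 pos [401.2 285.1 207.2] yaw 20.19 F [-0.17  0.05 -0.04] grip 85.1
shift [-0.1  14.38 -0.11] turn -4.37
[ 0.41908625  0.1923551  -0.21239314  1.13891871  0.05586522 -3.07472152] [-3.08404176 -0.02333787  0.35230139]
[ 0.00201875  0.06202524 -0.99807254]
```

Call:
play_rows([
  {"x": 0, "y": 14, "z": 0, "turn": 0, "claw": 8.5},
  {"x": 0, "y": 14, "z": 0, "turn": 0, "claw": 8.5},
  {"x": 0, "y": 14, "z": 0, "turn": 0, "claw": 8.5},
  {"x": 0, "y": 14, "z": 0, "turn": 0, "claw": 8.5},
  {"x": 0, "y": 14, "z": 0, "turn": 0, "claw": 8.5},
])

```text
t: 7.63
tool_pos: [427.5, 223.0, 199.3]
tcp_rot: [-3.113, -0.022, 0.293]
wrist_force: [0.3, 0.7, 0.8]
grip_width: 85.2
```

```bash
cat >>h.py <<'E'
def st():
    from bench import monitor
    s=monitor.state();print('t',round(s['t'],2),s['tool_pos'].round(1),'j',s['joints'].round(3),'F',s['wrist_force'].round(1),'g',round(s['grip_width'],1));R=Ro.from_euler('xyz',s['tcp_rot']).as_matrix();print('toolz',R[:,2].round(4),'yaw',np.degrees(np.arctan2(R[1,0],R[0,0])).round(2))
E
python3 -c "
from h import *
st()"
```

```text
t 7.63 [427.5 223.  199.3] j [ 0.294  0.185 -0.243  1.121  0.029 -3.141] F [0.3 0.7 0.8] g 85.2
toolz [ 0.0128  0.0342 -0.9993] yaw 16.81
```

Works: leaning back by ~1.6°. Once more.

Call:
play_rows([
  {"x": 0, "y": 14, "z": 0, "turn": 0, "claw": 8.5},
  {"x": 0, "y": 14, "z": 0, "turn": 0, "claw": 8.5},
  {"x": 0, "y": 14, "z": 0, "turn": 0, "claw": 8.5},
  {"x": 0, "y": 14, "z": 0, "turn": 0, "claw": 8.5},
])

```text
t: 7.97
tool_pos: [440.9, 192.5, 196.0]
tcp_rot: [-3.141, -0.021, 0.241]
wrist_force: [0.0, 0.7, -0.2]
grip_width: 85.2
```

```bash
python3 -c "
from h import *
st()"
```

```text
t 7.97 [440.9 192.5 196. ] j [ 0.242  0.188 -0.248  1.113  0.    -3.141] F [ 0.   0.7 -0.2] g 85.2
toolz [ 0.0208  0.0054 -0.9998] yaw 13.81
```

```bash
python3 -c "
from h import *
go([500,276,130],13.8)"
```

```text
t 7.97 pos [440.9 192.5 196. ] yaw 13.81 F [ 0.03  0.74 -0.24] grip 85.2
shift [ 7.59 -6.7   6.77] turn 0.01
```

Call:
play_rows([
  {"x": 7.6, "y": -6.7, "z": 6.8, "turn": 71, "claw": 8.5},
  {"x": 7.6, "y": -6.7, "z": 6.8, "turn": 71, "claw": 8.5},
  {"x": 7.6, "y": -6.7, "z": 6.8, "turn": 71, "claw": 8.5},
  {"x": 7.6, "y": -6.7, "z": 6.8, "turn": 71, "claw": 8.5},
  {"x": 7.6, "y": -6.7, "z": 6.8, "turn": 71, "claw": 8.5},
  {"x": 7.6, "y": -6.7, "z": 6.8, "turn": 71, "claw": 8.5},
  {"x": 7.6, "y": -6.7, "z": 6.8, "turn": 71, "claw": 8.5},
  {"x": 7.6, "y": -6.7, "z": 6.8, "turn": 71, "claw": 8.5},
  {"x": 7.6, "y": -6.7, "z": 6.8, "turn": 71, "claw": 8.5},
  {"x": 7.6, "y": -6.7, "z": 6.8, "turn": 71, "claw": 8.5},
])

```text
t: 8.8
tool_pos: [499.8, 276.6, 129.7]
tcp_rot: [-3.121, -0.006, -1.004]
wrist_force: [-0.5, -1.0, 0.3]
grip_width: 85.2
```

Call:
play_rows([
  {"x": 0, "y": 0, "z": 0, "turn": 71, "claw": 8.5},
  {"x": 0, "y": 0, "z": 0, "turn": 71, "claw": 8.5},
  {"x": 0, "y": 0, "z": 0, "turn": 71, "claw": 8.5},
  {"x": 0, "y": 0, "z": 0, "turn": 71, "claw": 8.5},
  {"x": 0, "y": 0, "z": 0, "turn": 71, "claw": 8.5},
  {"x": 0, "y": 0, "z": 0, "turn": 71, "claw": 8.5},
  {"x": 0, "y": 0, "z": 0, "turn": 71, "claw": 8.5},
  {"x": 0, "y": 0, "z": 0, "turn": 71, "claw": 8.5},
  {"x": 0, "y": 0, "z": 0, "turn": 71, "claw": 8.5},
  {"x": 0, "y": 0, "z": 0, "turn": 71, "claw": 8.5},
])

```text
t: 9.63
tool_pos: [499.8, 276.6, 129.7]
tcp_rot: [-3.129, 0.017, -2.243]
wrist_force: [0.2, -0.3, -0.8]
grip_width: 85.1
```

Call:
play_rows([
  {"x": 0, "y": 0, "z": 0, "turn": 59, "claw": 8.5},
  {"x": 0, "y": 0, "z": 0, "turn": 59, "claw": 8.5},
  {"x": 0, "y": 0, "z": 0, "turn": 59, "claw": 8.5},
  {"x": 0, "y": 0, "z": 0, "turn": 59, "claw": 8.5},
  {"x": 0, "y": 0, "z": 0, "turn": 59, "claw": 8.5},
  {"x": 0, "y": 0, "z": 0, "turn": 59, "claw": 8.5},
  {"x": 0, "y": 0, "z": 0, "turn": 59, "claw": 8.5},
  {"x": 0, "y": 0, "z": 0, "turn": 59, "claw": 8.5},
  {"x": 0, "y": 0, "z": 0, "turn": 59, "claw": 8.5},
])

```text
t: 10.38
tool_pos: [499.8, 276.6, 129.7]
tcp_rot: [3.133, 0.02, 3.009]
wrist_force: [-1.1, -0.3, 0.8]
grip_width: 85.3
```

```bash
python3 -c "
from h import *
st();snap('wrist','4');go([479,278.4,40],172.7)"
```

```text
t 10.38 [499.8 276.6 129.7] j [ 0.364  0.375 -0.164  1.01  -0.002  0.496] F [-1.1 -0.3  0.8] g 85.3
toolz [ 0.0207  0.0057 -0.9998] yaw 172.41
t 10.43 pos [499.8 276.6 129.7] yaw 172.56 F [-0.1  -0.23 -0.77] grip 85.1
shift [ 2.26 -0.16  8.92] turn -0.14
```

View pics/wrist4.png

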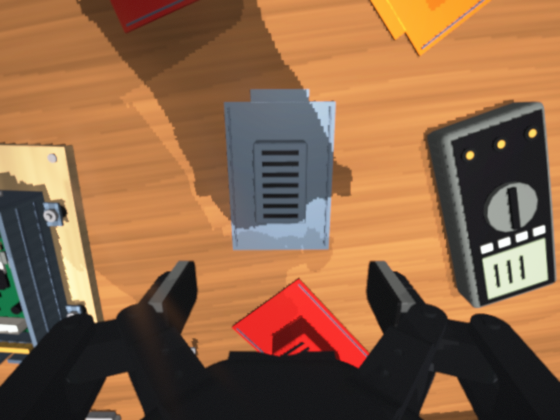

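```bash
python3 - <<'E'
from h import *
c=load("wrist4.npz")
for nm,pts,z in (("plate",[(234,248),(329,248),(335,101),(225,102)],3),("hump",[(253,224),(304,224),(305,142),(255,142)],31)):
    q=np.array([onz(c,u,v,z) for u,v in pts]);m=q.mean(0);a=(q[0]+q[1]-q[2]-q[3])/2;b=(q[1]+q[2]-q[0]-q[3])/2
    print(nm,m.round(1),np.linalg.norm(a).round(1),np.linalg.norm(b).round(1),np.degrees(np.arctan2(a[1],a[0])).round(2),np.degrees(np.arctan2(-b[0],b[1])).round(2))
P=cloud(c);print(P[150,240],P[170,300],P[85,300],P[300,210])
E
```

```text
plate [482.8 280.3   3. ] 138.2 94.7 -7.02 -7.44
hump [480.2 279.1  31. ] 70.0 42.1 -8.72 -7.69
[450.37546722 247.61748761   3.11036177] [470.10480974 297.61880151  31.0682955 ] [403.1408458  307.47197074  -0.78687155] [6.03738505e+02 1.86977067e+02 9.13382865e-02]
```

```bash
python3 -c "
from h import *
go([480,279.3,4],172.6)"
```

```text
t 10.43 pos [499.8 276.6 129.7] yaw 172.56 F [-0.1  -0.23 -0.77] grip 85.1
shift [ 2.25 -0.09 12.53] turn -0.04
```

Call:
play_rows([
  {"x": 2.2, "y": -0.1, "z": 4, "turn": 0, "claw": 8.5},
  {"x": 2.2, "y": -0.1, "z": 7, "turn": 0, "claw": 8.5},
  {"x": 2.2, "y": -0.1, "z": 9.5, "turn": 0, "claw": 8.5},
  {"x": 2.2, "y": -0.1, "z": 11.5, "turn": 0, "claw": 8.5},
  {"x": 2.2, "y": -0.1, "z": 12.5, "turn": 0, "claw": 8.5},
  {"x": 2.2, "y": -0.1, "z": 12.5, "turn": 0, "claw": 8.5},
])

```text
t: 10.93
tool_pos: [479.6, 278.2, 2.6]
tcp_rot: [3.135, 0.017, 3.017]
wrist_force: [-0.5, -0.4, -0.8]
grip_width: 84.8
```

Call:
play_rows([
  {"x": 0, "y": 0, "z": 0, "turn": 0, "claw": 3.5},
  {"x": 0, "y": 0, "z": 0, "turn": 0, "claw": 3.5},
  {"x": 0, "y": 0, "z": 0, "turn": 0, "claw": 3.5},
  {"x": 0, "y": 0, "z": 0, "turn": 0, "claw": 3.5},
  {"x": 0, "y": 0, "z": 0, "turn": 0, "claw": 3.5},
])

```text
t: 11.35
tool_pos: [481.4, 278.7, 5.7]
tcp_rot: [3.133, 0.022, 3.016]
wrist_force: [-2.2, 1.4, 8.4]
grip_width: 43.1
```

```bash
python3 -c "
from h import *
st()"
```

```text
t 11.35 [481.4 278.7   5.7] j [ 0.38   0.467 -0.397  0.683 -0.003  0.505] F [-2.2  1.4  8.4] g 43.1
toolz [ 0.0229  0.0062 -0.9997] yaw 172.8
```

Call:
play_rows([
  {"x": 0, "y": 0, "z": -2, "turn": 0, "claw": 3.5},
  {"x": 0, "y": 0, "z": -5, "turn": 0, "claw": 3.5},
  {"x": 0, "y": 0, "z": -9, "turn": 0, "claw": 3.5},
  {"x": 0, "y": 0, "z": -13, "turn": 0, "claw": 3.5},
  {"x": 0, "y": 0, "z": -17, "turn": 0, "claw": 3.5},
  {"x": 0, "y": 0, "z": -20, "turn": 0, "claw": 3.5},
  {"x": 0, "y": 0, "z": -20, "turn": 0, "claw": 3.5},
])

```text
t: 11.93
tool_pos: [478.5, 278.1, 211.1]
tcp_rot: [3.129, 0.028, 3.016]
wrist_force: [0.5, 0.2, -0.2]
grip_width: 43.0
```

```bash
python3 -c "
from h import *
st();snap('side','5');snap('wrist','5')"
```

```text
t 11.93 [478.5 278.1 211.1] j [ 0.381  0.297 -0.056  1.188 -0.003  0.506] F [ 0.5  0.2 -0.2] g 43.0
toolz [ 0.0297  0.0088 -0.9995] yaw 172.79
```

View pics/wrist5.png

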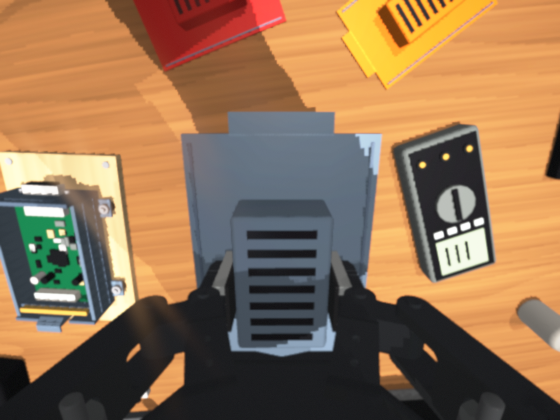

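View pics/side5.png

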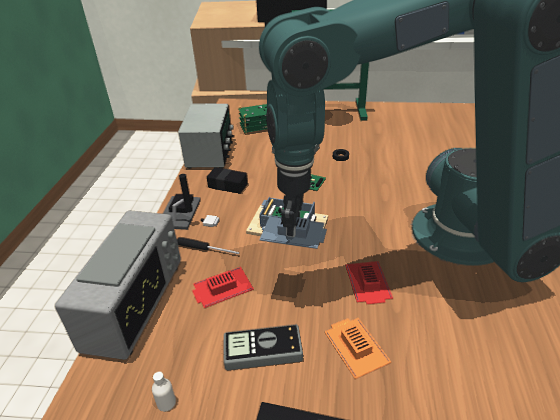

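```bash
python3 -c "
from h import *
go([640,-10,300],170.1)
c=load('top0.npz');P=cloud(c);print(P[95,290],P[95,266],P[70,130],P[75,420])"
```

```text
t 12.03 pos [477.  277.5 205.8] yaw 172.79 F [ 0.78  0.68 -1.89] grip 42.9
shift [-19.99 -26.39  -9.21] turn 2.69
[884.42205859 -50.3183172   28.63189209] [834.81465241  19.63237096 183.42752941] [909.61794319 384.63385452 186.64128469] [ 901.61243696 -405.82069013  159.91687654]
```

Call:
play_rows([
  {"x": -20, "y": -26.4, "z": -14, "turn": 2.7, "claw": 3.5},
  {"x": -20, "y": -26.4, "z": -14, "turn": 2.7, "claw": 3.5},
  {"x": -20, "y": -26.4, "z": -14, "turn": 2.7, "claw": 3.5},
  {"x": -20, "y": -26.4, "z": -14, "turn": 2.7, "claw": 3.5},
  {"x": -20, "y": -26.4, "z": -14, "turn": 2.7, "claw": 3.5},
  {"x": -20, "y": -26.4, "z": -14, "turn": 2.7, "claw": 3.5},
  {"x": -20, "y": -26.4, "z": -14, "turn": 2.7, "claw": 3.5},
  {"x": -20, "y": -26.4, "z": -14, "turn": 2.7, "claw": 3.5},
  {"x": -20, "y": -26.4, "z": -14, "turn": 2.7, "claw": 3.5},
  {"x": -20, "y": -26.4, "z": -14, "turn": 2.7, "claw": 3.5},
])

```text
t: 12.87
tool_pos: [640.9, -14.8, 345.5]
tcp_rot: [3.134, 0.019, 2.965]
wrist_force: [1.0, -1.3, -1.5]
grip_width: 43.1
```

```bash
python3 -c "
from h import *
st();go([860,-50,350],170.1)"
```

```text
t 12.87 [640.9 -14.8 345.5] j [-0.153  0.475  0.592  1.669  0.007  0.023] F [ 1.  -1.3 -1.5] g 43.1
toolz [ 0.0203  0.0044 -0.9998] yaw 169.87
t 12.87 pos [640.9 -14.8 345.5] yaw 169.87 F [ 0.96 -1.34 -1.5 ] grip 43.1
shift [-2.22e+01  3.90e-01 -2.00e-02] turn -0.23
```

Call:
play_rows([
  {"x": -10, "y": 0, "z": -25, "turn": 0, "claw": 3.5},
  {"x": -10, "y": 0, "z": -25, "turn": 0, "claw": 3.5},
  {"x": -10, "y": 0, "z": -25, "turn": 0, "claw": 3.5},
  {"x": -10, "y": 0, "z": -25, "turn": 0, "claw": 3.5},
  {"x": -10, "y": 0, "z": -25, "turn": 0, "claw": 3.5},
  {"x": -10, "y": 0, "z": -25, "turn": 0, "claw": 3.5},
  {"x": -10, "y": 0, "z": -25, "turn": 0, "claw": 3.5},
])

```text
t: 13.45
tool_pos: [704.1, -22.9, 422.5]
tcp_rot: [3.13, 0.086, 2.968]
wrist_force: [0.3, 0.8, -1.0]
grip_width: 43.2
```

```bash
python3 -c "
from h import *
st()"
```

```text
t 13.45 [704.1 -22.9 422.5] j [-0.152  0.741  1.364  2.108  0.009  0.021] F [ 0.3  0.8 -1. ] g 43.2
toolz [ 0.0864 -0.0039 -0.9963] yaw 170.07
```

Call:
play_rows([
  {"x": -10, "y": 0, "z": -20, "turn": 0, "claw": 3.5},
  {"x": -10, "y": 0, "z": -20, "turn": 0, "claw": 3.5},
  {"x": -10, "y": 0, "z": -20, "turn": 0, "claw": 3.5},
  {"x": -10, "y": 0, "z": -20, "turn": 0, "claw": 3.5},
])

```text
t: 13.78
tool_pos: [688.3, -29.9, 461.9]
tcp_rot: [3.128, 0.144, 2.967]
wrist_force: [-0.3, 0.2, -0.5]
grip_width: 43.1
```

```bash
python3 -c "
from h import *
st()"
```

```text
t 13.78 [688.3 -29.9 461.9] j [-0.167  0.685  1.367  2.109  0.013  0.007] F [-0.3  0.2 -0.5] g 43.1
toolz [ 0.1433 -0.0114 -0.9896] yaw 170.01
```

Call:
play_rows([
  {"x": -10, "y": 0, "z": -20, "turn": 0, "claw": 3.5},
  {"x": -10, "y": 0, "z": -20, "turn": 0, "claw": 3.5},
  {"x": -10, "y": 0, "z": -20, "turn": 0, "claw": 3.5},
  {"x": -10, "y": 0, "z": -20, "turn": 0, "claw": 3.5},
])

```text
t: 14.12
tool_pos: [673.9, -35.8, 492.4]
tcp_rot: [3.126, 0.189, 2.967]
wrist_force: [0.7, -0.4, -1.8]
grip_width: 42.9
```

```bash
python3 -c "
from h import *
st()"
```

```text
t 14.12 [673.9 -35.8 492.4] j [-0.181  0.64   1.367  2.109  0.017 -0.006] F [ 0.7 -0.4 -1.8] g 42.9
toolz [ 0.1874 -0.0174 -0.9821] yaw 169.97
```

```bash
python3 - <<'E'
from h import *
c0=np.array([525.5,6.6,0]);th=np.radians(-9.9);Rb=np.array([[np.cos(th),-np.sin(th),0],[np.sin(th),np.cos(th),0],[0,0,1]])
for f in("top0","wrist3","wrist2","side0"):
    c=load(f+".npz");P=(cloud(c)-c0)@Rb
    ok=c['d']>0
    Q=P[ok]
    x,y,z=Q.T
    def s(n,m,ax=2): 
        print(f,n,m.sum(),np.round(np.percentile(Q[m][:,ax],[5,25,50,75,95]),1) if m.sum() else '')
    s('board z',(abs(x)>85)&(abs(x)<110)&(abs(y)<55)&(z>2)&(z<25))
    s('bench z',(abs(x)<110)&(abs(y)>90)&(abs(y)<130)&(abs(z)<10))
    s('wall z',(abs(x)<55)&(abs(abs(y)-46)<5)&(z>52))
    s('front z',(x<-65)&(x>-85)&(abs(y)<35)&(z>50))
    s('front x',(x<-60)&(x>-90)&(abs(y)<35)&(z>60),0)
    s('rear z',(x>60)&(x<90)&(abs(y)<40)&(z>50))
    s('rear x',(x>60)&(x<90)&(abs(y)<40)&(z>55),0)
E
```

```text
top0 board z 604 [ 6.1  8.7 10.7 12.7 15.4]
top0 bench z 1964 [-6.3 -3.4 -1.4  0.6  3.6]
top0 wall z 117 [54.9 60.6 62.3 64.4 67.6]
top0 front z 37 [59.7 68.9 72.9 75.  77.1]
top0 front x 35 [-77.  -76.3 -75.4 -74.3 -73.6]
top0 rear z 109 [58.  64.2 68.7 74.1 77.7]
top0 rear x 106 [60.9 65.  70.3 73.2 76.8]
wrist3 board z 1811 [10.6 11.4 11.9 12.4 13.1]
wrist3 bench z 12942 [-1.7 -0.9 -0.4  0.2  0.9]
wrist3 wall z 1707 [54.  61.8 63.5 64.1 65. ]
wrist3 front z 513 [54.1 65.1 73.6 74.4 75.1]
wrist3 front x 438 [-74.9 -73.9 -72.6 -71.5 -71.2]
wrist3 rear z 12 [57.2 57.8 58.7 61.3 64.8]
wrist3 rear x 12 [60.1 60.1 60.1 60.3 60.8]
wrist2 board z 1805 [10.6 11.4 11.9 12.4 13.1]
wrist2 bench z 11999 [-1.7 -0.9 -0.4  0.2  0.9]
wrist2 wall z 1597 [53.9 61.7 63.5 64.1 65. ]
wrist2 front z 441 [55.6 72.2 73.7 74.3 75. ]
wrist2 front x 394 [-75.  -74.  -72.8 -71.6 -71.2]
wrist2 rear z 0 
wrist2 rear x 0 
side0 board z 294 [ 9.5 11.1 12.4 13.8 15.8]
side0 bench z 765 [-2.3 -0.7  0.5  1.8  3.8]
side0 wall z 264 [53.  56.3 59.5 63.3 65.9]
side0 front z 53 [51.5 58.7 66.3 73.5 76.5]
side0 front x 36 [-77.1 -76.4 -75.5 -74.6 -73.1]
side0 rear z 90 [52.1 62.5 67.7 75.1 80.8]
side0 rear x 80 [60.7 65.5 70.7 72.4 75.8]
```

```bash
python3 - <<'E'
from h import *
c0=np.array([525.5,6.6,0]);th=np.radians(-9.9);Rb=np.array([[np.cos(th),-np.sin(th),0],[np.sin(th),np.cos(th),0],[0,0,1]])
for f in("wrist3","wrist2"):
    c=load(f+".npz");P=(cloud(c)-c0)@Rb
    Q=P[c['d']>0];x,y,z=Q.T
    m=(x<-60)&(x>-90)&(abs(y)<47)&(z>72)
    p=np.polyfit(y[m],x[m],1);print(f,'front line',p,np.degrees(np.arctan(p[0])),m.sum(),'z',np.median(z[m]))
    for sg in(1,-1):
        m=(x<55)&(x>-62)&(abs(sg*y-46)<8)&(z>61.5)&(z<68)
        if m.sum()<20: continue
        p=np.polyfit(x[m],y[m],1);print('wall',sg,p,np.degrees(np.arctan(p[0])),np.percentile(y[m],[2,50,98]).round(1),'z',np.percentile(z[m],[50,90]).round(1),m.sum())
    # bench z local fit
E
python3 - <<'E'
import cv2,sys
sys.path.insert(0,'.')
from h import *
c=load('wrist3.npz');im=cv2.resize(c['p'][0:200,250:430,::-1],None,fx=4,fy=3,interpolation=2);im=cv2.resize(c['p'][0:195,250:430,::-1],None,fx=3,fy=3,interpolation=2);cv2.imwrite('pics/w3z.png',im)
E
```

```text
wrist3 front line [-1.64185256e-03 -7.31021010e+01] -0.0940711376517345 472 z 74.06184302070086
wall 1 [-1.66720163e-04  4.59237374e+01] -0.009552361609250134 [43.9 45.9 47.9] z [63.9 64.9] 620
wall -1 [ 1.03729297e-05 -4.55983674e+01] 0.0005943250952036523 [-48.  -45.5 -43.4] z [63.7 64.7] 748
wrist2 front line [-1.38285397e-03 -7.31344450e+01] -0.07923164543756171 443 z 74.04814950765457
wall 1 [-1.12516175e-03  4.59821047e+01] -0.06446699212005551 [44. 46. 48.] z [63.8 64.8] 583
wall -1 [-3.19432877e-03 -4.55529622e+01] -0.18302093457631333 [-47.9 -45.5 -43.4] z [63.8 64.8] 700
```

View pics/w3z.png

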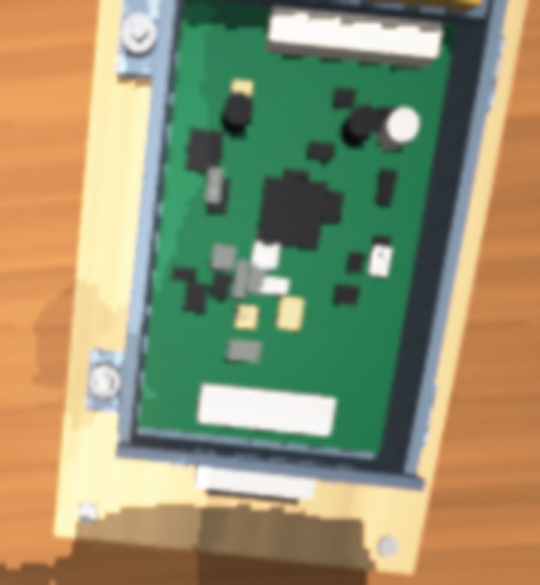

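```bash
cat >> h.py <<'E'
def toolT(s):
    T=np.eye(4);T[:3,:3]=Ro.from_euler('xyz',s['tcp_rot']).as_matrix();T[:3,3]=s['tool_pos'];return T
def yawT(x,y,z,deg,pitch=0):
    T=np.eye(4);T[:3,:3]=Ro.from_euler('zy',[deg,pitch],degrees=True).as_matrix();T[:3,3]=[x,y,z];return T
E
python3 - <<'E'
from h import *
from bench import monitor
s=monitor.state()
c=snap('wrist','6')
P=cloud(c);T=toolT(s);print(s['tool_pos'],s['tcp_rot'])
Q=(P-T[:3,3])@T[:3,:3]   # tool frame
pk=dict(tool_pos=np.array([481.4,278.7,5.7]),tcp_rot=np.array([3.133,.022,3.016]))
A=np.linalg.inv(toolT(pk))@yawT(482.7,279.3,0,-7.25)
np.save('A.npy',A);print('A\n',A.round(3))
Ai=np.linalg.inv(A)
Cv=Q@Ai[:3,:3].T+Ai[:3,3]  # cover coordinates predicted
x,y,z=Cv[...,0],Cv[...,1],Cv[...,2]
m=(c['d']>0)&(x>-68)&(x<-45)&(abs(y)<45)&(abs(z-3)<12)
G=np.c_[x[m],y[m],np.ones(m.sum())];co,*_=np.linalg.lstsq(G,z[m],rcond=None);print('plane slope x,y deg',np.degrees(co[:2]).round(2),'z@-57',(co@[-57,0,1]).round(2),m.sum())
m=(c['d']>0)&(x>-95)&(x<-60)&(abs(z-3)<8)
for a,b in((-24,24),(-46,-28),(28,46)):
    k=m&(y>a)&(y<b);print(a,b,'min x',np.percentile(x[k],[0.5,2]).round(1))
k=(c['d']>0)&(x>-66)&(x<-45)&(abs(z-3)<8);print('y ext',np.percentile(y[k],[1,99]).round(1))
k=(c['d']>0)&(x>-90)&(x<-72)&(abs(z-3)<8);print('lip y ext',np.percentile(y[k],[1,99]).round(1))
k=(c['d']>0)&(abs(z-31)<4)&(abs(y)<25)&(x<0);print('hump front x',np.percentile(x[k],[1,5]).round(1), 'z',np.median(z[k]),np.percentile(y[k],[1,99]))
E
```

```text
[673.92991355 -35.8337156  492.36727709] [3.1260741  0.18868081 2.96650951]
A
 [[-1.000e+00 -1.000e-03 -2.200e-02 -1.089e+00]
 [-1.000e-03  1.000e+00  9.000e-03  7.090e-01]
 [ 2.200e-02  9.000e-03 -1.000e+00  5.732e+00]
 [ 0.000e+00  0.000e+00  0.000e+00  1.000e+00]]
plane slope x,y deg [0.07 0.03] z@-57 2.5 8702
-24 24 min x [-78.9 -78.8]
-46 -28 min x [-69.  -68.9]
28 46 min x [-69.3 -69.1]
y ext [-47.4  46.7]
lip y ext [-24.7  24.5]
hump front x [-37.  -36.2] z 30.411438054841184 [-21.85233609  21.64840035]
```

View pics/wrist6.png

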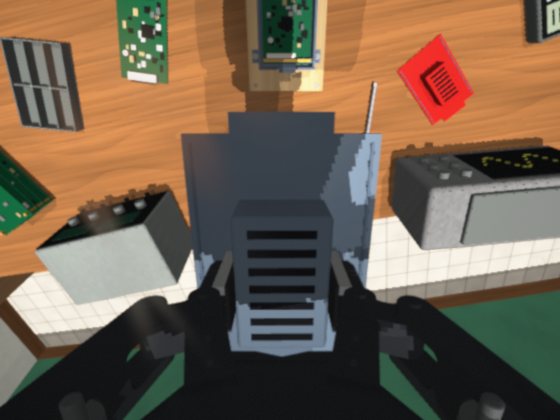

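```bash
cat >> h.py <<'E'
def Tb(): return yawT(525.5,6.6,0,-9.9)
def Acov():
    A=np.load('A.npy').copy();B=np.eye(4);B[:3,3]=[1,-.2,-.5];return A@B
def cover(s=None,pr=True):
    from bench import monitor
    s=s or monitor.state();T=np.linalg.inv(Tb())@toolT(s)@Acov()
    E=T@[-70,0,0,1];r=T@[70,0,0,1];X=T[:3,0]
    if pr: print('t',round(s['t'],2),'F(board)',(s['wrist_force']@Tb()[:3,:3]).round(1),'front edge',E[:3].round(1),'rear',r[:3].round(1),'tilt',np.degrees(np.arcsin(X[2])).round(2),'yaw',np.degrees(np.arctan2(X[1],X[0])).round(2),'roll',np.degrees(T[2,1]).round(2))
    return T,s
def goE(tgt):
    """shift (cm) bringing front lower edge to tgt (board frame)"""
    T,s=cover();E=(T@[-70,0,0,1])[:3]
    d=toolT(s)[:3,:3].T@(Tb()[:3,:3]@(np.array(tgt)-E))/10
    print('to',tgt,'shift',d.round(2))
E
python3 - <<'E'
from h import *
goE([-50,0.15,110]);goE([-50,.15,70]);goE([-71,.15,65])
E
```

```text
t 14.17 F(board) [ 0.6 -0.4 -0.5] front edge [ 87.8 -15.6 474.7] rear [225.9 -16.  497.9] tilt 9.52 yaw -0.18 roll 0.4
to [-50, 0.15, 110] shift [20.37  1.02 33.27]
t 14.17 F(board) [ 0.6 -0.4 -0.5] front edge [ 87.8 -15.6 474.7] rear [225.9 -16.  497.9] tilt 9.52 yaw -0.18 roll 0.4
to [-50, 0.15, 70] shift [21.12  0.96 37.2 ]
t 14.17 F(board) [ 0.6 -0.4 -0.5] front edge [ 87.8 -15.6 474.7] rear [225.9 -16.  497.9] tilt 9.52 yaw -0.18 roll 0.4
to [-71, 0.15, 65] shift [23.28  0.96 37.3 ]
```

Call:
play_rows([
  {"x": 20.4, "y": 1, "z": 33.3, "turn": 0, "claw": 3.5},
  {"x": 20.4, "y": 1, "z": 33.3, "turn": 0, "claw": 3.5},
  {"x": 20.4, "y": 1, "z": 33.3, "turn": 0, "claw": 3.5},
  {"x": 20.4, "y": 1, "z": 33.3, "turn": 0, "claw": 3.5},
  {"x": 20.4, "y": 1, "z": 33.3, "turn": 0, "claw": 3.5},
  {"x": 20.4, "y": 1, "z": 33.3, "turn": 0, "claw": 3.5},
  {"x": 20.4, "y": 1, "z": 33.3, "turn": 0, "claw": 3.5},
  {"x": 20.4, "y": 1, "z": 33.3, "turn": 0, "claw": 3.5},
  {"x": 20.4, "y": 1, "z": 33.3, "turn": 0, "claw": 3.5},
  {"x": 20.4, "y": 1, "z": 33.3, "turn": 0, "claw": 3.5},
])

```text
t: 15.0
tool_pos: [582.5, -8.4, 233.6]
tcp_rot: [3.126, 0.185, 2.967]
wrist_force: [1.2, 0.2, -0.5]
grip_width: 42.9
```

```bash
python3 - <<'E'
from h import *
st();goE([-52,0.15,85]);
E
```

```text
t 15.0 [582.5  -8.4 233.6] j [-0.161  0.23  -0.108  1.047  0.013  0.014] F [ 1.2  0.2 -0.5] g 42.9
toolz [ 0.1841 -0.0167 -0.9828] yaw 169.98
t 15.0 F(board) [ 1.1  0.4 -0.5] front edge [ -7.2  -4.2 216.5] rear [131.   -4.6 239.2] tilt 9.36 yaw -0.17 roll 0.4
to [-52, 0.15, 85] shift [ 6.83  0.24 12.1 ]
```

Call:
play_rows([
  {"x": 4, "y": 0.2, "z": 4, "turn": 0, "claw": 3.5},
  {"x": 6.8, "y": 0.2, "z": 7, "turn": 0, "claw": 3.5},
  {"x": 6.8, "y": 0.2, "z": 10, "turn": 0, "claw": 3.5},
  {"x": 6.8, "y": 0.2, "z": 11.5, "turn": 0, "claw": 3.5},
  {"x": 6.8, "y": 0.2, "z": 12, "turn": 0, "claw": 3.5},
  {"x": 6.8, "y": 0.2, "z": 12, "turn": 0, "claw": 3.5},
])

```text
t: 15.5
tool_pos: [540.3, 2.9, 104.3]
tcp_rot: [3.126, 0.184, 2.967]
wrist_force: [-0.5, -0.1, -0.6]
grip_width: 42.9
```

```bash
python3 - <<'E'
from h import *
goE([-55,0.15,67]);c=snap('wrist','7')
E
```

```text
t 15.5 F(board) [-0.5 -0.1 -0.6] front edge [-50.7  -0.3  87.3] rear [ 87.5  -0.7 109.8] tilt 9.26 yaw -0.17 roll 0.4
to [-55, 0.15, 67] shift [0.79 0.02 1.92]
```

View pics/wrist7.png

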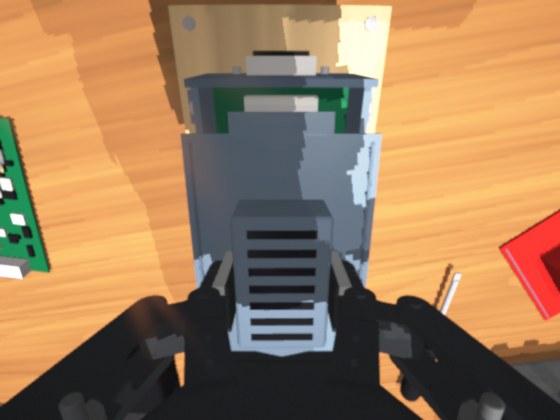

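```bash
python3 - <<'E'
from h import *
c=load('wrist7.npz')
P=cloud(c);Q=(P-Tb()[:3,3])@Tb()[:3,:3];x,y,z=Q[...,0],Q[...,1],Q[...,2];ok=c['d']>0
m=ok&(x<-65)&(x>-85)&(abs(y)<46)&(z>70)&(z<80)
print('panel top x',np.percentile(x[m],[3,50,97]).round(1),'z',np.median(z[m]).round(1),'y',np.percentile(y[m],[1,99]).round(1),m.sum())
m=ok&(x<-62)&(x>-69.5)&(abs(abs(y)-46)<2)&(z>55)&(z<70);print('wall z',np.percentile(z[m],[10,50,90]).round(1),m.sum())
m=ok&(x<-85)&(x>-105)&(abs(y)<60)&(abs(z-12)<6);print('board z',np.median(z[m]).round(1))
# cover points in board frame
for a,b in((-23,23),(28,45),(-45,-28)):
    m=ok&(z>80)&(z<95)&(y>a)&(y<b)&(x<-45);i=np.percentile(x[m],1);k=m&(x<i+1.5);print('cover edge x',i.round(1),'z top',np.median(z[k]).round(1))
E
```

```text
panel top x [-74.7 -72.9 -70.9] z 73.9 y [-45.2  45.2] 1630
wall z [62.8 63.8 64.8] 237
board z 11.7
cover edge x -60.9 z top 88.8
cover edge x -51.2 z top 90.4
cover edge x -51.3 z top 90.2
```

Call:
play_rows([
  {"x": 0.4, "y": 0, "z": 0.8, "turn": 0, "claw": 3.5},
  {"x": 0.8, "y": 0, "z": 1.6, "turn": 0, "claw": 3.5},
  {"x": 0.8, "y": 0, "z": 2.0, "turn": 0, "claw": 3.5},
  {"x": 0.8, "y": 0, "z": 2.0, "turn": 0, "claw": 3.5},
])

```text
t: 15.88
tool_pos: [537.3, 3.7, 84.7]
tcp_rot: [3.126, 0.187, 2.967]
wrist_force: [0.4, -0.5, -0.6]
grip_width: 42.7
```

```bash
python3 - <<'E'
from h import *
goE([-55,0.15,65])
E
```

```text
t 15.88 F(board) [ 0.4 -0.4 -0.6] front edge [-53.8  -0.   67.5] rear [84.3 -0.4 90.4] tilt 9.43 yaw -0.17 roll 0.4
to [-55, 0.15, 65] shift [0.17 0.01 0.22]
```

Call:
play_rows([
  {"x": 0.01, "y": 0, "z": 0.05, "turn": 0, "claw": 3.5},
  {"x": 0.02, "y": 0, "z": 0.1, "turn": 0, "claw": 3.5},
  {"x": 0.03, "y": 0, "z": 0.15, "turn": 0, "claw": 3.5},
  {"x": 0.04, "y": 0, "z": 0.2, "turn": 0, "claw": 3.5},
  {"x": 0.04, "y": 0, "z": 0.2, "turn": 0, "claw": 3.5},
])

```text
t: 16.3
tool_pos: [536.7, 3.9, 82.3]
tcp_rot: [3.126, 0.186, 2.967]
wrist_force: [0.3, 0.2, -0.5]
grip_width: 43.0
```

```bash
python3 - <<'E'
from h import *
goE([-55,0.15,65])
E
```

```text
t 16.3 F(board) [ 0.2  0.2 -0.5] front edge [-54.4   0.   65.1] rear [83.8 -0.4 87.9] tilt 9.39 yaw -0.17 roll 0.4
to [-55, 0.15, 65] shift [ 0.07  0.01 -0.  ]
```

Call:
play_rows([
  {"x": 0.01, "y": 0, "z": 0.05, "turn": 0, "claw": 3.5},
  {"x": 0.02, "y": 0, "z": 0.1, "turn": 0, "claw": 3.5},
  {"x": 0.03, "y": 0, "z": 0.15, "turn": 0, "claw": 3.5},
  {"x": 0.03, "y": 0, "z": 0.15, "turn": 0, "claw": 3.5},
])

```text
t: 16.63
tool_pos: [536.7, 3.9, 80.7]
tcp_rot: [3.126, 0.186, 2.967]
wrist_force: [0.2, 0.4, 2.9]
grip_width: 43.1
```

```bash
python3 - <<'E'
from h import *
goE([-55,0.15,65])
E
```

```text
t 16.63 F(board) [0.1 0.4 2.9] front edge [-54.4   0.   63.5] rear [83.7 -0.4 86.3] tilt 9.39 yaw -0.17 roll 0.39
to [-55, 0.15, 65] shift [ 0.03  0.02 -0.16]
```

Call:
play_rows([
  {"x": 0.2, "y": 0, "z": -0.05, "turn": 0, "claw": 3.5},
  {"x": 0.4, "y": 0, "z": -0.09, "turn": 0, "claw": 3.5},
  {"x": 0.6, "y": 0, "z": -0.13, "turn": 0, "claw": 3.5},
  {"x": 0.8, "y": 0, "z": -0.16, "turn": 0, "claw": 3.5},
  {"x": 0.8, "y": 0, "z": -0.16, "turn": 0, "claw": 3.5},
])

```text
t: 17.05
tool_pos: [528.1, 5.4, 80.8]
tcp_rot: [3.126, 0.186, 2.967]
wrist_force: [-0.2, -0.3, 1.4]
grip_width: 43.1
```

```bash
python3 - <<'E'
from h import *
goE([-71,0.15,64])
E
```

```text
t 17.05 F(board) [-0.2 -0.3  1.4] front edge [-63.1   0.1  63.6] rear [75.  -0.3 86.4] tilt 9.38 yaw -0.16 roll 0.4
to [-71, 0.15, 64] shift [ 0.77  0.01 -0.18]
```

Call:
play_rows([
  {"x": 0.2, "y": 0, "z": -0.04, "turn": 0, "claw": 3.5},
  {"x": 0.4, "y": 0, "z": -0.07, "turn": 0, "claw": 3.5},
  {"x": 0.6, "y": 0, "z": -0.11, "turn": 0, "claw": 3.5},
  {"x": 0.6, "y": 0, "z": -0.11, "turn": 0, "claw": 3.5},
])

```text
t: 17.38
tool_pos: [522.1, 6.4, 80.7]
tcp_rot: [3.126, 0.185, 2.967]
wrist_force: [0.2, -0.2, 2.3]
grip_width: 43.1
```

```bash
python3 - <<'E'
from h import *
goE([-71,0.15,64])
E
```

```text
t 17.38 F(board) [ 0.3 -0.1  2.3] front edge [-69.2   0.   63.5] rear [68.9 -0.4 86.3] tilt 9.37 yaw -0.17 roll 0.4
to [-71, 0.15, 64] shift [ 0.17  0.01 -0.08]
```

Call:
play_rows([
  {"x": 0.08, "y": 0, "z": -0.02, "turn": 0, "claw": 3.5},
  {"x": 0.16, "y": 0, "z": -0.03, "turn": 0, "claw": 3.5},
  {"x": 0.24, "y": 0, "z": -0.05, "turn": 0, "claw": 3.5},
  {"x": 0.24, "y": 0, "z": -0.05, "turn": 0, "claw": 3.5},
])

```text
t: 17.72
tool_pos: [520.8, 6.6, 81.1]
tcp_rot: [3.126, 0.187, 2.967]
wrist_force: [5.2, -1.0, -0.6]
grip_width: 43.0
```

```bash
python3 - <<'E'
from h import *
goE([-71,0.15,64])
E
```

```text
t 17.72 F(board) [ 5.3 -0.1 -0.6] front edge [-70.4   0.   63.8] rear [67.6 -0.4 86.9] tilt 9.47 yaw -0.17 roll 0.4
to [-71, 0.15, 64] shift [ 0.05  0.01 -0.03]
```

Call:
play_rows([
  {"x": -0.06, "y": 0, "z": 0, "turn": 0, "claw": 3.5},
  {"x": -0.06, "y": 0, "z": 0, "turn": 0, "claw": 5},
  {"x": -0.06, "y": 0, "z": 0, "turn": 0, "claw": 8.5},
  {"x": -0.06, "y": 0, "z": 0, "turn": 0, "claw": 8.5},
  {"x": -0.06, "y": 0, "z": 0, "turn": 0, "claw": 8.5},
  {"x": -0.06, "y": 0, "z": 0, "turn": 0, "claw": 8.5},
])

```text
t: 18.22
tool_pos: [520.5, 6.7, 80.7]
tcp_rot: [3.126, 0.185, 2.967]
wrist_force: [-0.3, 1.2, 0.9]
grip_width: 85.3
```

```bash
python3 - <<'E'
from h import *
st();snap('wrist','8');snap('side','8')
c=load('side8.npz');cv2.imwrite('pics/side8z.png',cv2.resize(c['p'][160:270,210:350,::-1],None,fx=5,fy=5,interpolation=2))
E
```

```text
t 18.22 [520.5   6.7  80.7] j [-0.15   0.24  -0.547  0.598  0.011  0.025] F [-0.3  1.2  0.9] g 85.3
toolz [ 0.1841 -0.0168 -0.9828] yaw 169.98
```

View pics/wrist8.png

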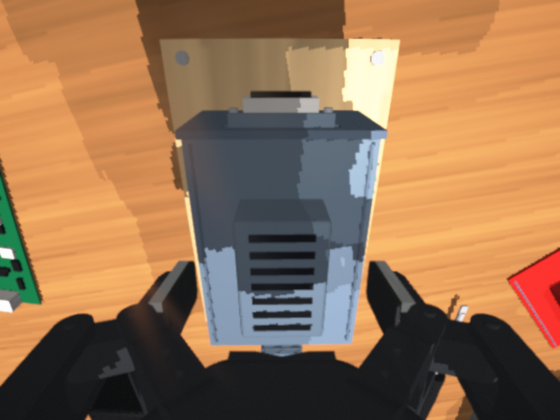

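View pics/side8z.png

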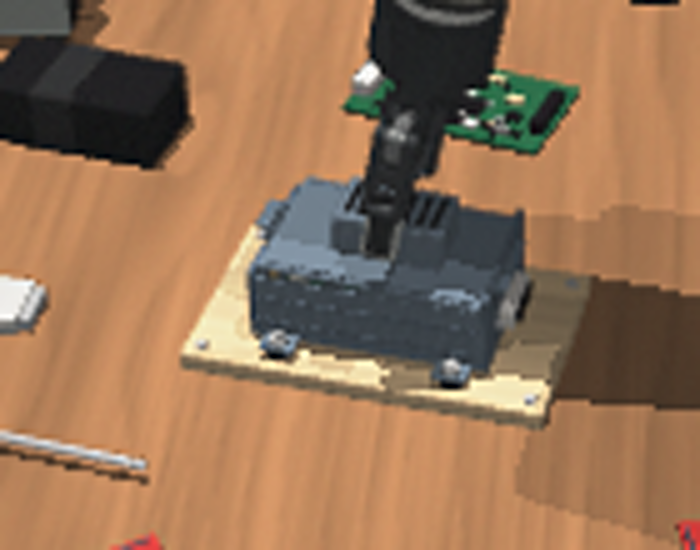

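```bash
cat > pl.py <<'E'
from h import *
def plane(f):
    c=load(f+'.npz');P=cloud(c);Q=(P-Tb()[:3,3])@Tb()[:3,:3];x,y,z=Q[...,0],Q[...,1],Q[...,2];ok=c['d']>0
    def fit(n,m):
        G=np.c_[x[m],y[m],np.ones(m.sum())];w=np.ones(len(G),bool)
        for _ in range(5):
            co=np.linalg.lstsq(G[w],z[m][w],rcond=None)[0];r=z[m]-G@co;w=abs(r)<2
        print(f,n,'slopes deg',np.degrees(np.arctan(co[:2])).round(2),'z at x=-60,0,65',[(co@[a,0,1]).round(1) for a in(-60,0,65)],w.sum())
    fit('plate',ok&(x>-66)&(x<66)&(abs(y)<42)&(abs(y)>28)&(z>60)&(z<95))
    k=ok&(abs(x)<66)&(abs(y)>24)&(abs(y)<46)&(z>60)&(z<95)
    fit('plate front',ok&(x>-66)&(x<-42)&(abs(y)<42)&(z>60)&(z<90))
    m=ok&(x<-60)&(x>-90)&(abs(y)<46)&(z>71)&(z<78);print('panel x',np.percentile(x[m],[3,50,97]).round(1) if m.sum() else '', 'z',np.median(z[m]).round(1) if m.sum() else '')
    m=ok&(x>55)&(x<90)&(abs(y)<12);print('clip region: x>66 z pct',np.percentile(z[m&(x>66)],[5,50,95]).round(1) if (m&(x>66)).sum() else '')
E
python3 - <<'E'
from pl import *
plane('wrist8')
E
```

```text
wrist8 plate slopes deg [2.87 0.01] z at x=-60,0,65 [np.float64(67.4), np.float64(70.4), np.float64(73.7)] 9722
wrist8 plate front slopes deg [3.06 0.01] z at x=-60,0,65 [np.float64(67.4), np.float64(70.6), np.float64(74.1)] 7813
panel x [-74.8 -73.  -70.7] z 73.9
clip region: x>66 z pct [73.1 75.  77.6]
```

Call:
play_rows([
  {"x": 0, "y": 0, "z": -2, "turn": 0, "claw": 8.5},
  {"x": 0, "y": 0, "z": -4, "turn": 0, "claw": 8.5},
  {"x": 0, "y": 0, "z": -6, "turn": 0, "claw": 8.5},
  {"x": 0, "y": 0, "z": -7, "turn": 0, "claw": 6},
  {"x": 0, "y": 0, "z": -7, "turn": 0, "claw": 0},
])

```text
t: 18.73
tool_pos: [508.6, 7.8, 151.7]
tcp_rot: [3.126, 0.189, 2.967]
wrist_force: [0.1, 0.0, -0.3]
grip_width: 63.3
```

```bash
cat >>h.py <<'E'
def goP(tgt):
    from bench import monitor
    s=monitor.state();p=(np.linalg.inv(Tb())@np.r_[s['tool_pos'],1])[:3]
    d=toolT(s)[:3,:3].T@(Tb()[:3,:3]@(np.array(tgt)-p))/10
    print('t',round(s['t'],2),'tcp board',p.round(1),'F(board)',(s['wrist_force']@Tb()[:3,:3]).round(1),'g',round(s['grip_width'],1),'to',tgt,'shift',d.round(2))
E
python3 - <<'E'
from h import *
goP([54.6,0,110]);goP([54.6,0,82])
E
```

```text
t 18.73 tcp board [-16.9  -1.8 151.7] F(board) [ 0.1  0.1 -0.3] g 63.3 to [54.6, 0, 110] shift [-6.24  0.11  5.44]
t 18.73 tcp board [-16.9  -1.8 151.7] F(board) [ 0.1  0.1 -0.3] g 63.3 to [54.6, 0, 82] shift [-5.71  0.06  8.19]
```

Call:
play_rows([
  {"x": -3, "y": 0.1, "z": 0, "turn": 0, "claw": 0},
  {"x": -6.2, "y": 0.1, "z": 2, "turn": 0, "claw": 0},
  {"x": -6.2, "y": 0.1, "z": 5.4, "turn": 0, "claw": 0},
  {"x": -6.2, "y": 0.1, "z": 5.4, "turn": 0, "claw": 0},
  {"x": -6, "y": 0.1, "z": 6.8, "turn": 0, "claw": 0},
  {"x": -5.7, "y": 0.1, "z": 8.2, "turn": 0, "claw": 0},
  {"x": -5.7, "y": 0.1, "z": 8.2, "turn": 0, "claw": 0},
])

```text
t: 19.32
tool_pos: [576.2, -1.9, 77.4]
tcp_rot: [3.126, 0.181, 2.967]
wrist_force: [-1.1, 0.5, -0.2]
grip_width: -0.7
```

```bash
python3 - <<'E'
from pl import *
goP([54.6,0,76]);snap('side','9');snap('wrist','9');plane('wrist9')
c=load('side9.npz');cv2.imwrite('pics/side9z.png',cv2.resize(c['p'][160:270,210:350,::-1],None,fx=5,fy=5,interpolation=2))
E
```

```text
t 19.32 tcp board [51.4  0.3 77.4] F(board) [-1.1  0.3 -0.2] g -0.7 to [54.6, 0, 76] shift [-0.29 -0.03  0.19]
wrist9 plate slopes deg [2.91 0.02] z at x=-60,0,65 [np.float64(67.4), np.float64(70.5), np.float64(73.8)] 16301
wrist9 plate front slopes deg [2.94 0.04] z at x=-60,0,65 [np.float64(67.4), np.float64(70.5), np.float64(73.8)] 13469
panel x  z 
clip region: x>66 z pct
```

View pics/side9z.png

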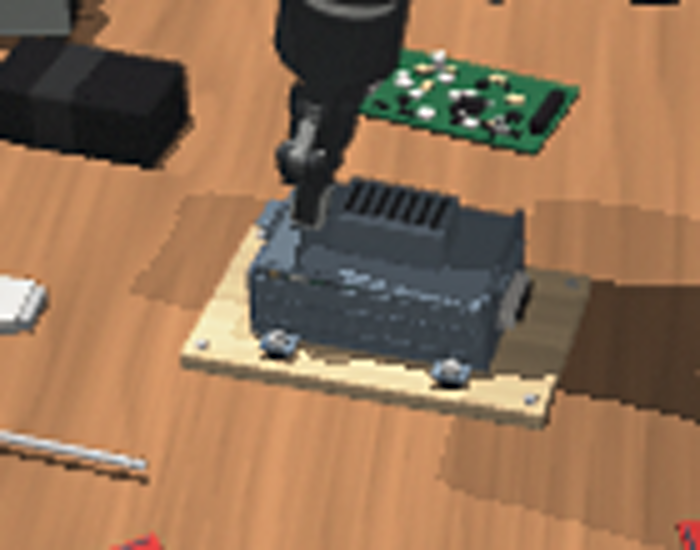

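View pics/wrist9.png

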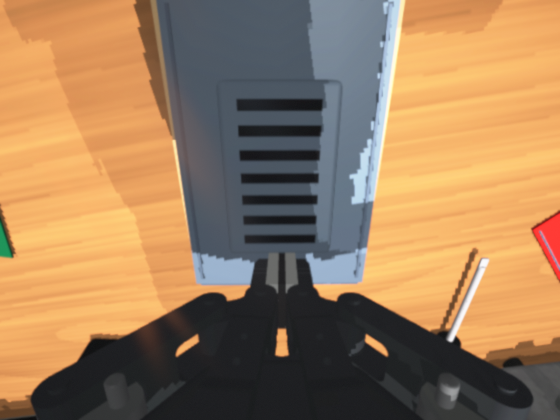

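Call:
play_rows([
  {"x": -0.2, "y": 0, "z": 0.04, "turn": 0, "claw": 0},
  {"x": -0.42, "y": 0, "z": 0.08, "turn": 0, "claw": 0},
  {"x": -0.4, "y": 0, "z": 0.18, "turn": 0, "claw": 0},
  {"x": -0.38, "y": 0, "z": 0.28, "turn": 0, "claw": 0},
  {"x": -0.37, "y": 0, "z": 0.33, "turn": 0, "claw": 0},
  {"x": -0.37, "y": 0, "z": 0.33, "turn": 0, "claw": 0},
])

```text
t: 19.92
tool_pos: [582.3, -3.0, 77.0]
tcp_rot: [3.126, 0.186, 2.967]
wrist_force: [-0.3, -0.6, 0.1]
grip_width: -0.2
```

```bash
python3 - <<'E'
from h import *
goP([56,0,70])
E
```

```text
t 19.92 tcp board [57.6  0.4 77. ] F(board) [-0.2 -0.7  0.1] g -0.2 to [56, 0, 70] shift [ 0.29 -0.05  0.66]
```

Call:
play_rows([
  {"x": 0.2, "y": -0.04, "z": 0.03, "turn": 0, "claw": 0},
  {"x": 0.24, "y": -0.04, "z": 0.13, "turn": 0, "claw": 0},
  {"x": 0.26, "y": -0.04, "z": 0.22, "turn": 0, "claw": 0},
  {"x": 0.26, "y": -0.04, "z": 0.22, "turn": 0, "claw": 0},
])

```text
t: 20.25
tool_pos: [580.2, -3.0, 74.4]
tcp_rot: [3.126, 0.186, 2.967]
wrist_force: [-1.4, -0.5, 2.0]
grip_width: 0.2
```

```bash
python3 - <<'E'
from h import *
goP([56,0,70])
E
```

```text
t 20.25 tcp board [55.5 -0.  74.4] F(board) [-1.3 -0.8  2. ] g 0.2 to [56, 0, 70] shift [ 0.04 -0.01  0.44]
```

Contact at 2 N. Press on in half-millimetre steps.

Call:
play_rows([
  {"x": 0.01, "y": 0, "z": 0.05, "turn": 0, "claw": 0},
  {"x": 0.02, "y": 0, "z": 0.1, "turn": 0, "claw": 0},
  {"x": 0.03, "y": 0, "z": 0.15, "turn": 0, "claw": 0},
  {"x": 0.03, "y": 0, "z": 0.15, "turn": 0, "claw": 0},
])

```text
t: 20.58
tool_pos: [580.4, -2.9, 73.0]
tcp_rot: [3.126, 0.186, 2.967]
wrist_force: [-2.4, -0.4, 5.2]
grip_width: 0.2
```

```bash
python3 - <<'E'
from h import *
goP([56,0,70])
E
```

```text
t 20.58 tcp board [55.7  0.  73. ] F(board) [-2.2 -0.8  5.2] g 0.2 to [56, 0, 70] shift [ 0.03 -0.01  0.3 ]
```

Call:
play_rows([
  {"x": 0.04, "y": 0, "z": 0.04, "turn": 0, "claw": 0},
  {"x": 0.08, "y": 0, "z": 0.09, "turn": 0, "claw": 0},
  {"x": 0.1, "y": 0, "z": 0.14, "turn": 0, "claw": 0},
  {"x": 0.1, "y": 0, "z": 0.14, "turn": 0, "claw": 0},
])

```text
t: 20.92
tool_pos: [579.6, -2.8, 71.1]
tcp_rot: [3.126, 0.186, 2.967]
wrist_force: [0.5, -0.7, 0.7]
grip_width: 0.1
```

```bash
python3 - <<'E'
from h import *
goP([56,0,70])
E
```

```text
t 20.92 tcp board [54.9  0.  71.1] F(board) [ 0.6 -0.6  0.7] g 0.1 to [56, 0, 70] shift [-0.09 -0.    0.13]
```

Call:
play_rows([
  {"x": 0.01, "y": 0, "z": 0.05, "turn": 0, "claw": 0},
  {"x": 0.02, "y": 0, "z": 0.1, "turn": 0, "claw": 0},
  {"x": 0.02, "y": 0, "z": 0.1, "turn": 0, "claw": 0},
])

```text
t: 21.17
tool_pos: [579.7, -2.8, 70.4]
tcp_rot: [3.126, 0.186, 2.967]
wrist_force: [0.4, -0.2, 2.9]
grip_width: -0.2
```

```bash
python3 - <<'E'
from h import *
goP([56,0,70])
E
```

```text
t 21.17 tcp board [55.   0.  70.4] F(board) [ 0.4 -0.2  2.9] g -0.2 to [56, 0, 70] shift [-0.09 -0.    0.05]
```

Call:
play_rows([
  {"x": 0.01, "y": 0, "z": 0.05, "turn": 0, "claw": 0},
  {"x": 0.02, "y": 0, "z": 0.1, "turn": 0, "claw": 0},
  {"x": 0.02, "y": 0, "z": 0.1, "turn": 0, "claw": 0},
])

```text
t: 21.42
tool_pos: [579.9, -2.8, 69.6]
tcp_rot: [3.126, 0.187, 2.967]
wrist_force: [-0.5, -0.4, 6.8]
grip_width: -0.3
```

```bash
python3 - <<'E'
from h import *
goP([56,0,70])
E
```

```text
t 21.42 tcp board [55.2  0.1 69.6] F(board) [-0.4 -0.4  6.8] g -0.3 to [56, 0, 70] shift [-0.09 -0.01 -0.03]
```

Call:
play_rows([
  {"x": 0.01, "y": 0, "z": 0.05, "turn": 0, "claw": 0},
  {"x": 0.02, "y": 0, "z": 0.1, "turn": 0, "claw": 0},
  {"x": 0.02, "y": 0, "z": 0.1, "turn": 0, "claw": 0},
])

```text
t: 21.67
tool_pos: [580.0, -2.8, 68.7]
tcp_rot: [3.126, 0.187, 2.967]
wrist_force: [-1.1, 1.2, 8.4]
grip_width: -0.1
```

```bash
python3 - <<'E'
from h import *
goP([56,0,70])
E
```

```text
t 21.67 tcp board [55.3  0.1 68.7] F(board) [-1.3  0.9  8.4] g -0.1 to [56, 0, 70] shift [-0.09 -0.   -0.11]
```

Call:
play_rows([
  {"x": 0.01, "y": 0, "z": 0.04, "turn": 0, "claw": 0},
  {"x": 0.02, "y": 0, "z": 0.08, "turn": 0, "claw": 0},
  {"x": 0.02, "y": 0, "z": 0.08, "turn": 0, "claw": 0},
])

```text
t: 21.92
tool_pos: [580.1, -2.9, 68.1]
tcp_rot: [3.126, 0.187, 2.967]
wrist_force: [-0.7, 0.3, 10.8]
grip_width: -0.2
```

```bash
python3 - <<'E'
from pl import *
goP([56,0,70])
E
```

```text
t 21.92 tcp board [55.4  0.1 68.1] F(board) [-0.8  0.1 10.8] g -0.2 to [56, 0, 70] shift [-0.1  -0.   -0.18]
```

```bash
python3 - <<'E'
from pl import *
snap('wrist','10');plane('wrist10')
E
```

```text
wrist10 plate slopes deg [-0.4  -0.01] z at x=-60,0,65 [np.float64(67.2), np.float64(66.8), np.float64(66.4)] 17584
wrist10 plate front slopes deg [-0.32 -0.03] z at x=-60,0,65 [np.float64(67.2), np.float64(66.9), np.float64(66.5)] 13945
panel x  z 
clip region: x>66 z pct
```

Call:
play_rows([
  {"x": 0.01, "y": 0, "z": 0.04, "turn": 0, "claw": 0},
  {"x": 0.02, "y": 0, "z": 0.08, "turn": 0, "claw": 0},
  {"x": 0.02, "y": 0, "z": 0.08, "turn": 0, "claw": 0},
])

```text
t: 22.22
tool_pos: [580.4, -2.9, 67.8]
tcp_rot: [3.126, 0.188, 2.967]
wrist_force: [-3.0, 0.1, 17.5]
grip_width: 0.2
```

```bash
python3 - <<'E'
from pl import *
goP([56,0,70])
snap('wrist','11');plane('wrist11')
E
```

```text
t 22.22 tcp board [55.7  0.1 67.8] F(board) [-2.9 -0.5 17.5] g 0.2 to [56, 0, 70] shift [-0.07 -0.01 -0.21]
wrist11 plate slopes deg [-0.62 -0.01] z at x=-60,0,65 [np.float64(67.4), np.float64(66.8), np.float64(66.1)] 17622
wrist11 plate front slopes deg [-0.59  0.  ] z at x=-60,0,65 [np.float64(67.4), np.float64(66.8), np.float64(66.1)] 13865
panel x  z 
clip region: x>66 z pct
```

Call:
play_rows([
  {"x": -0.05, "y": 0, "z": -0.2, "turn": 0, "claw": 0},
  {"x": -0.1, "y": 0, "z": -0.6, "turn": 0, "claw": 0},
  {"x": -0.2, "y": 0, "z": -1.5, "turn": 0, "claw": 0},
  {"x": -0.3, "y": 0, "z": -4, "turn": 0, "claw": 0},
  {"x": -0.3, "y": 0, "z": -7, "turn": 0, "claw": 0},
  {"x": -0.3, "y": 0, "z": -9, "turn": 0, "claw": 0},
  {"x": -0.3, "y": 0, "z": -9, "turn": 0, "claw": 0},
])

```text
t: 22.85
tool_pos: [566.8, -1.8, 160.0]
tcp_rot: [3.126, 0.191, 2.967]
wrist_force: [0.7, 0.5, 0.7]
grip_width: 0.1
```

```bash
python3 - <<'E'
from pl import *
goP([56,0,70])
snap('wrist','12');plane('wrist12');snap('side','12');snap('top','12')
c=load('side12.npz');cv2.imwrite('pics/side12z.png',cv2.resize(c['p'][180:260,240:340,::-1],None,fx=7,fy=7,interpolation=2))
E
```

```text
t 22.85 tcp board [ 42.1  -1.2 160. ] F(board) [0.6 0.6 0.7] g 0.1 to [56, 0, 70] shift [ 0.34 -0.02  9.1 ]
wrist12 plate slopes deg [ 0.41 -0.  ] z at x=-60,0,65 [np.float64(66.9), np.float64(67.4), np.float64(67.8)] 6680
wrist12 plate front slopes deg [ 0.68 -0.01] z at x=-60,0,65 [np.float64(67.0), np.float64(67.7), np.float64(68.5)] 4943
panel x [-74.8 -72.8 -71. ] z 73.9
clip region: x>66 z pct [68.2 76.5 78.7]
```

View pics/side12z.png

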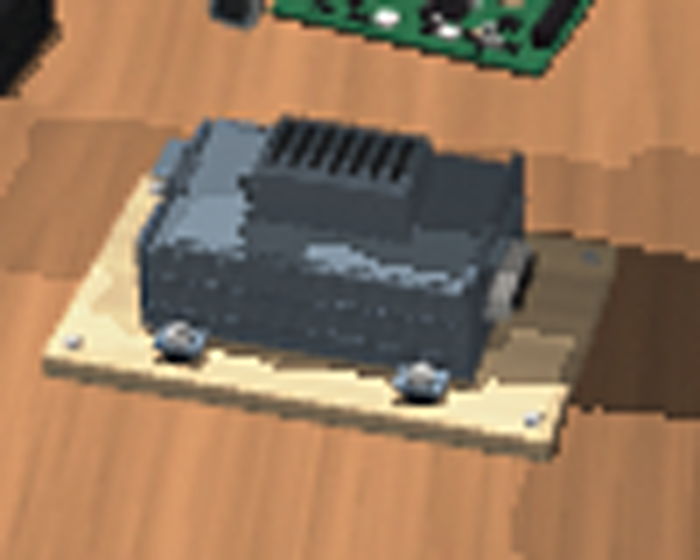

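View pics/wrist12.png

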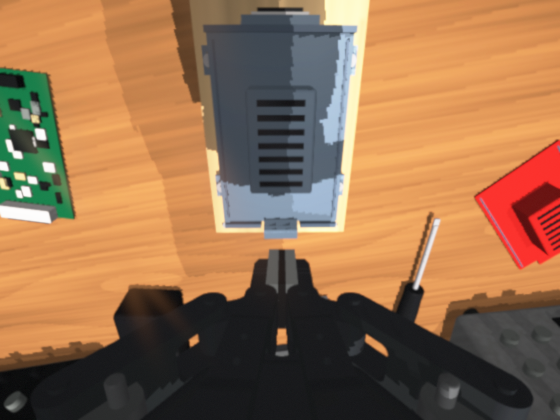

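```bash
python3 - <<'E'
from pl import *
c=load('wrist12.npz');cv2.imwrite('pics/w12z.png',cv2.resize(c['p'][180:250,220:350,::-1],None,fx=6,fy=6,interpolation=2))
for f in('wrist8','wrist10','wrist11','wrist12'):
    c=load(f+'.npz');P=cloud(c);Q=(P-Tb()[:3,3])@Tb()[:3,:3];x,y,z=Q[...,0],Q[...,1],Q[...,2];ok=c['d']>0
    for n,m in(('board',ok&(abs(y)<66)&(abs(y)>53)&(abs(x)<110)&(abs(z-12)<5)),('bench',ok&(abs(y)<200)&(abs(y)>85)&(abs(x)<120)&(abs(z)<8)),('humptop',ok&(abs(y)<19)&(x>-30)&(x<25)&(z>88)&(z<105))):
        if m.sum()<50: continue
        G=np.c_[x[m],y[m],np.ones(m.sum())];w=np.ones(len(G),bool)
        for _ in range(6):
            co=np.linalg.lstsq(G[w],z[m][w],rcond=None)[0];w=abs(z[m]-G@co)<1.5
        print(f,n,np.degrees(co[:2]).round(2),co[2].round(2),w.sum())
    for k in range(-66,72,12):
        m=ok&(x>k)&(x<k+6)&(abs(y)>25)&(abs(y)<42)&(abs(z-69)<8)
        print(k+3,np.median(z[m]).round(2) if m.sum()>20 else '-',end='; ')
    print()
E
```

```text
wrist8 board [-0.78  0.02] 10.53 2856
wrist8 bench [-0.08  0.02] -0.48 72952
wrist8 humptop [ 3.16 -0.01] 98.55 6945
-63 67.21; -51 67.95; -39 68.49; -27 69.0; -15 69.6; -3 70.11; 9 70.77; 21 71.38; 33 72.03; 45 72.7; 57 73.44; 69 73.63; 
wrist10 bench [-0.09  0.02] -0.4 75771
wrist10 humptop [-0.38  0.06] 95.01 14657
-63 67.18; -51 67.15; -39 67.05; -27 66.96; -15 66.9; -3 66.92; 9 66.8; 21 66.82; 33 66.52; 45 66.4; 57 66.32; 69 66.25; 
wrist11 bench [-0.08  0.02] -0.4 75636
wrist11 humptop [-0.58 -0.  ] 94.99 14804
-63 67.42; -51 67.31; -39 67.15; -27 67.0; -15 66.93; -3 66.88; 9 66.79; 21 66.67; 33 66.31; 45 66.2; 57 66.05; 69 65.93; 
wrist12 board [0. 0.] 11.67 2658
wrist12 bench [-0.07  0.02] -0.39 51857
wrist12 humptop [ 0.43 -0.07] 95.55 4595
-63 66.98; -51 66.99; -39 67.0; -27 67.13; -15 67.16; -3 67.45; 9 67.54; 21 67.44; 33 67.68; 45 67.67; 57 67.74; 69 67.69;
```

View pics/w12z.png

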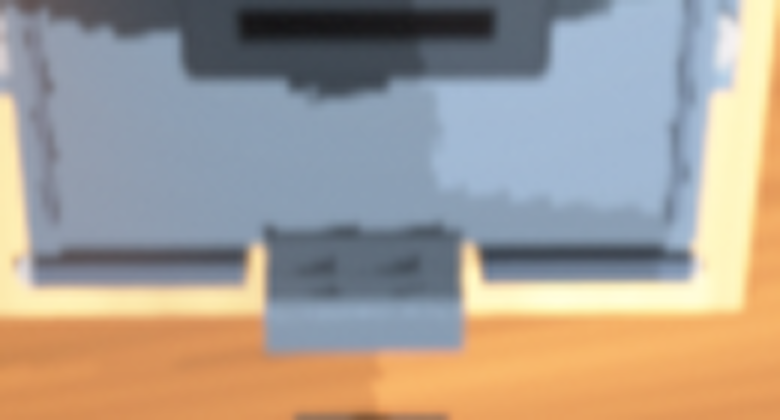

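```bash
python3 - <<'E'
from pl import *
for f in('wrist8','wrist12','top12','side12'):
    c=load(f+'.npz');P=cloud(c);Q=(P-Tb()[:3,3])@Tb()[:3,:3];x,y,z=Q[...,0],Q[...,1],Q[...,2];ok=c['d']>0
    m=ok&(abs(y)<11)&(x>55)&(x<90)&(z>66)
    if m.sum()<5: print(f,m.sum());continue
    for a,b in((66,69),(69,72),(72,75),(75,78),(78,82)):
        k=m&(z>=a)&(z<b);print(f,a,b,k.sum(),np.percentile(x[k],[5,50,95]).round(1) if k.sum() else '')
    k=ok&(abs(y)>20)&(abs(y)<42)&(x>60)&(x<80)&(z>63.5);print(f,'plate rear x',np.percentile(x[k],[90,97,99.5]).round(1) if k.sum() else '')
E
```

```text
wrist8 66 69 0 
wrist8 69 72 0 
wrist8 72 75 366 [61.8 66.7 71.4]
wrist8 75 78 208 [70.1 72.1 74.3]
wrist8 78 82 5 [72.2 72.8 74. ]
wrist8 plate rear x [67.9 68.6 69. ]
wrist12 66 69 345 [55.6 61.  66.9]
wrist12 69 72 94 [65.2 67.5 68.9]
wrist12 72 75 86 [68.3 69.2 70.5]
wrist12 75 78 213 [69.7 73.4 80.4]
wrist12 78 82 126 [71.2 75.3 80.4]
wrist12 plate rear x [74.8 76.2 76.9]
top12 0
side12 66 69 10 [55.5 58.5 67.2]
side12 69 72 8 [58.2 63.1 66. ]
side12 72 75 1 [65.8 65.8 65.8]
side12 75 78 6 [65.9 68.8 70.1]
side12 78 82 14 [67.4 73.2 77.8]
side12 plate rear x [73.2 74.  74.3]
```

```bash
python3 - <<'E'
from bench import arm
print(arm.hand_in())
E
```

```text
the job is handed in; nothing more can be done
None
```

The cover is on the housing, with its lip hooked in the front slot and the spring clip over its rear edge. I handed the job in at about 23 s.

- **Tilt:** The moves offer no tilt command. I got the 9.5° rear-up tilt by pushing the arm against its joint limits in free air. An earlier run into the last joint's limit had tilted the tool sideways by about 3.5°. I undid that before gripping, which cost a few seconds.
- **Hooking:** I lowered the cover's front edge onto the side walls until I felt about 3 N. Then I slid it forward until it butted on the front panel at about 5 N, and let go.
- **Closing:** The cover settled on the clip at about 3°. I pressed it down behind the hump with shut fingertips. The force dropped from 5 N to about 1 N part-way, then rose to a peak reading of 17.5 N when the cover bottomed. That is near the 20 N limit but below it at every reading; I read the force only at the end of each short move.

**Last checks:**
- **Clip:** The wrist depth picture puts the nose about 2.5 mm in front of the cover's rear edge and just above it, so it is latched.
- **Not quite level:** The rear of the cover sits about 1 mm (0.4°) higher than the front. I take this to be the sprung strip pushing it up against the nose, but I did not test the latch by pulling on it.
- **Bystanders:** I never deliberately touched anything else, and the gripper stands clear. I did not make a separate final check of the bystanders' positions.

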